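# Pack the wedge tile stamps head to tail in their sliding-lid case

## Task

Put all the wedge-shaped wooden tile stamps that lie on the table away in the left compartment of the low wooden case: slide its lid fully back under the other lid, then pack the stamps flat on the compartment's floor, side by side in a row with their lengths across the case, each close beside its neighbour and neighbours alternately head to tail (narrow end beside wide end). Then slide the lid shut, so that both lids are closed, and leave the cup and the test tile where they are.

Things in the scene. Friction and masses are not known exactly. Their poses are not given: they have to be found in the camera images.
- case: fixed wooden case, 466 long (y axis, +y left), 144 deep (+x away from the robot), 82 mm high; origin on the table under the 8 mm divider (y=0). Two compartments side by side, each under a lid that slides along y. Left one inside: x -64..64, y 4..220, floor z 6 mm. Front and back walls 82, end walls and divider 64 mm high. The right one (y -230..-4) holds dowels and stays shut
- left_bay (a point): centre of the floor of the left compartment (in the case's frame x 0, y +112, z 6 mm); same axes as the case
- low_lid (a joint): left, lower lid, m: 0 = shut over the left compartment; grows as it slides to the case's -y, beneath the other lid; 0.206 = stop: its left edge is then at y +12 mm, the left compartment open from there to its left wall. Plate at z 66 to 72 mm. About 1.5 N friction, stays where left
- low_lid_tab (a point): top centre of the left lid's grip block: 32 mm long (case x), 14 mm wide (case y), 28 mm tall, this point 100 mm above the table; with the lid shut it lies at y +208 mm in the case's frame, fully open at y +2 mm. The lid's flat plate is 28 mm below this point
- high_lid (a joint): position of the right, upper lid in m: 0 = shut over the right compartment, grows as it slides to the case's +y, over the other lid, to 0.206. Its plate spans z 75 to 81 mm, and when shut y -228 to -16 mm. About 1.5 N friction
- high_lid_tab (a point): top centre of the right lid's grip block, of the same size, 109 mm above the table
- cup: green glazed cup, 65 mm across, 71 mm tall, a bystander; origin under its centre
- tile: small upright L-shaped glaze test tile, 30x38x56 mm, a bystander; origin under its centre
- wedge1: wooden tile stamp (four to six alike, the rest absent): tapered plate 110 long, 38 wide at one end, 20 at the other, 20 mm thick; grip block on top at mid-length, 32 long (x), 14 wide (y), 30 mm tall. 80-150 g. Origin: centre of underside; +x to the narrow end. Packed close, origins lie 29 mm apart. Gripped at the block's two ends (along x, opened under 85 mm) fingers clear the neighbours
- wedge1_tip (a point): middle of that stamp's narrow end (x +55, z 10 mm in its frame)
- wedge2: wooden tile stamp (four to six alike, the rest absent): tapered plate 110 long, 38 wide at one end, 20 at the other, 20 mm thick; grip block on top at mid-length, 32 long (x), 14 wide (y), 30 mm tall. 80-150 g. Origin: centre of underside; +x to the narrow end. Packed close, origins lie 29 mm apart. Gripped at the block's two ends (along x, opened under 85 mm) fingers clear the neighbours
- wedge2_tip (a point): middle of that stamp's narrow end (x +55, z 10 mm in its frame)
- wedge3: wooden tile stamp (four to six alike, the rest absent): tapered plate 110 long, 38 wide at one end, 20 at the other, 20 mm thick; grip block on top at mid-length, 32 long (x), 14 wide (y), 30 mm tall. 80-150 g. Origin: centre of underside; +x to the narrow end. Packed close, origins lie 29 mm apart. Gripped at the block's two ends (along x, opened under 85 mm) fingers clear the neighbours
- wedge3_tip (a point): middle of that stamp's narrow end (x +55, z 10 mm in its frame)
- wedge4: wooden tile stamp (four to six alike, the rest absent): tapered plate 110 long, 38 wide at one end, 20 at the other, 20 mm thick; grip block on top at mid-length, 32 long (x), 14 wide (y), 30 mm tall. 80-150 g. Origin: centre of underside; +x to the narrow end. Packed close, origins lie 29 mm apart. Gripped at the block's two ends (along x, opened under 85 mm) fingers clear the neighbours
- wedge4_tip (a point): middle of that stamp's narrow end (x +55, z 10 mm in its frame)
- wedge5: wooden tile stamp (four to six alike, the rest absent): tapered plate 110 long, 38 wide at one end, 20 at the other, 20 mm thick; grip block on top at mid-length, 32 long (x), 14 wide (y), 30 mm tall. 80-150 g. Origin: centre of underside; +x to the narrow end. Packed close, origins lie 29 mm apart. Gripped at the block's two ends (along x, opened under 85 mm) fingers clear the neighbours
- wedge5_tip (a point): middle of that stamp's narrow end (x +55, z 10 mm in its frame)
- wedge6: wooden tile stamp (four to six alike, the rest absent): tapered plate 110 long, 38 wide at one end, 20 at the other, 20 mm thick; grip block on top at mid-length, 32 long (x), 14 wide (y), 30 mm tall. 80-150 g. Origin: centre of underside; +x to the narrow end. Packed close, origins lie 29 mm apart. Gripped at the block's two ends (along x, opened under 85 mm) fingers clear the neighbours
- wedge6_tip (a point): middle of that stamp's narrow end (x +55, z 10 mm in its frame)
There are look-alikes about, which are no part of the job. Leave any red or yellow look-alike of the wedge3 alone.

How it is judged:
By the outcome, as a careful person would: the job done as asked, in the order asked, and still so for the second after the job is handed in, with the robot touching nothing.
Of wedge1, wedge2, wedge3, wedge4, wedge5, wedge6 only 4 to 6 are there at a start; the rules pass over those that are not, and their reading is None.
At some moment in a run one of wedge1, wedge2, wedge3, wedge4, wedge5, wedge6 may be knocked a few centimetres aside while the robot is not near it.
Once in a run the grip may slacken for a moment while it holds something.
It also fails if it takes over 210 s, if anything falls off the work surface, if the arm or the gripper's body presses on something with over 40 N, if the wrist force passes 120 N, or if a joint passes its speed limit or range.

## Robot

A 7-joint arm with a two-finger parallel gripper is mounted at the origin on a cart in front of the work surface, level with it; the furniture and walls round the work are solid. World frame = base frame: x ahead of the robot, y to its left, z up, the work surface at z = 0. Lengths are in mm, angles in rad, forces in N, time in s.
With the tool pointing down it reaches from about 400 to 875 mm from the base axis. Payload 4.4 kg.
Tool frame: the origin (TCP) lies midway between the tips of the shut fingers; the grasp point (between the pads) lies 19 mm behind it (ctrl.grip_point_offset is the distance from the TCP to the grasp point, in mm); z points along the fingers, x is the direction in which the jaws open and shut, and the axes are right-handed (so a half turn about z gives the same grasp; the last joint's range is limited). The gripper opens to 85 mm and grips with 20 to 120 N. Pads are 22 mm wide; open, the fingers measure 114 mm over their backs; the gripper's body (76 mm by 85 mm) begins 54 mm behind the grasp point. The pads swing forward as they close: fully open they stand 13 mm farther back than shut.
Start: joints at [-1.262, 0.628, 0.038, 1.517, -0.027, 0.996, -0.02], TCP at [237.934, 604.901, 231.313] pointing down, gripper open.
Joint ranges: [-3.06, 3.06], [-0.37, 2.12], [-1.25, 1.32], [0.18, 2.47], [-1.1, 4.24], [0.23, 1.98], [-2.94, 2.94]. Speed limits (rad/s): [2.57, 2.57, 3.14, 3.14, 3.14, 3.14, 3.14].

## Interface

Orientations are given as [roll, pitch, yaw] about the fixed x, y, z axes, in that order (R = Rz(yaw) Ry(pitch) Rx(roll)).
In Python, from cell import ctrl, viewer gives the robot as it stands.
- The arm moves only by the tool apply_moves, never from a script. Its argument "series" is a list that holds one entry, the list of rows, each a list of 6 numbers: the shift along the tool's x, y, z normalised to -1 to 1, where 1 is 50 mm, then the turn, a rotation vector about the tool's x, y, z normalised to -1 to 1, where 1 is 6 degrees. In form: [[[tx, ty, tz, rx, ry, rz], ...]]. A call has exactly 5 rows; each row shifts and turns the commanded pose from where the row before left it, along the tool's axes as they then stand; what a row does not reach is not made up. A row lasts 1/8 s, in which the tool goes at most 62.5 mm and 10.7 degrees, less where a joint would pass 70% of its speed; a pose out of reach is approached as far as the arm can. A call with a number of a shift or a turn outside -1 to 1 is refused whole. A call with a gripper value outside its range is refused whole. "claw" is the gripper command: -1 is shut, 1 is fully open, values between are in proportion, set as the call begins (left out, the last holds). The fingers move at their own pace and stop on an object; the grip force is fixed at half the most. Time passes only in rows, so rows that do not move let the fingers close, or fill a call up. It gives the time, the measured TCP pose, the force and the opening at its end, in the units of the state.
- ctrl.read_state(): the state, without advancing time (a new reading comes with each control period).
- viewer.get_image(name): name is "scene" or "side" or "wrist"; returns the picture (420x560x3 uint8, blue, green, red); there is no depth.
- viewer.camera_info(name): a dict with "K" (3x3 intrinsics, pixels), "R" (3x3) and "t" (3): a world point X has camera coordinates R X + t. Camera axes: x right, y down, z forward; pixel columns grow to the right and rows downward; lengths in mm; the calibration is good to about 2 mm. A picture is of the moment at which its call begins: read the wrist's pose just before it. camera_info takes no time and is no camera call; for the wrist camera it gives the pose at the moment of the call.
- ctrl.finish_job(): hands the job in, once; it reports no verdict.
Trained networks look in the newest picture that a camera, given by its name, has taken for a name from the list of things; names that differ only in an ending like _2 or _b are one class to them, and where a whole thing is asked for, a point or a joint stands for the part that bears it (a point fixed in the world has none). Each returns a list of dicts, best first, with "score" (0 to 1); they miss things now and then, are a little off and sometimes report something else, mostly with a low value. They report only what shows in the picture. A call takes as long as a camera call. They do not tell look-alikes from the thing itself.
- viewer.find_in(camera, label): "location" ([column, row] as shares, 0 to 1, of the picture: columns of its width, rows of its height, amid what is visible of it).
The state is a dict: "clock": time; "qpos": joint angles; "qd": joint speeds; "tau": joint torques, N m; "eef_pos": TCP position; "tool_rot": TCP orientation; "force": force on the tool from outside, world axes, zero at the start; "torque": the same for the moment, N m; "width": finger opening in mm.
Only numpy, scipy, OpenCV 4.12 (cv2) and the standard library are available. Lean on these libraries where they do the work, as an engineer would, in place of code of your own. Each camera call takes 0.05 s, during which the arm holds its last target. There are 200 camera calls.

## Working session

There is one attempt and no reset: what is moved stays moved. The work goes in short steps, Python scripts to look and compute and a tool call to move; the robot and the scene stay as the last step left them, time stands still between calls to the robot, and variables do not carry over. Pictures are saved under pics/ and viewed, about 12 in all and at most 16, crops included, and the job is handed in when it is done.

Besides the shell and the picture viewer there is one more tool, called after "Emit:" in YAML: its name, and indented under it one key for each argument. apply_moves: Moves the arm, as the interface text tells. Scaled input: -1 to 1 covers 50 mm each way for a shift and 6 degrees each way for a turn. Its arguments: {"type":"object","properties":{"series":{"type":"array","items":{"type":"array","items":{"type":"array","items":{"type":"number"}}}},"claw":{"type":"number"}},"required":["series"]}

```bash
mkdir -p pics; ls
python3 - <<'E'
from cell import ctrl, viewer
import cv2,numpy as np
a=viewer.get_image("scene");b=viewer.get_image("side")
cv2.imwrite("pics/a.png",a);cv2.imwrite("pics/b.png",b)
np.set_printoptions(suppress=True,precision=3)
for n in("scene","side","wrist"):
  i=viewer.camera_info(n);print(n,i["K"],i["R"],i["t"])
for n in("scene","side"):
  for l in("wedge1","low_lid_tab","high_lid_tab","case","cup","tile","wedge1_tip"):
    print(n,l,[(round(d["location"][0]*560),round(d["location"][1]*420),round(d["score"],2)) for d in viewer.find_in(n,l)])
print(ctrl.read_state())
E
```

```text
pics
scene [[518.241   0.    280.605]
 [  0.    518.241 204.549]
 [  0.      0.      1.   ]] [[ 0.512 -0.859  0.014]
 [-0.37  -0.235 -0.899]
 [ 0.775  0.456 -0.438]] [-219.471  290.804 1285.115]
side [[381.37    0.    279.297]
 [  0.    381.37  205.039]
 [  0.      0.      1.   ]] [[-0.993 -0.117 -0.022]
 [-0.032  0.436 -0.9  ]
 [ 0.115 -0.893 -0.436]] [ 523.455   63.409 1118.287]
wrist [[310.818   0.    274.648]
 [  0.    310.818 207.999]
 [  0.      0.      1.   ]] [[ 0.367  0.93  -0.001]
 [ 0.896 -0.353  0.27 ]
 [ 0.251 -0.1   -0.963]] [-648.908  -35.859  379.37 ]
scene wedge1 [(301, 248, 0.86), (234, 225, 0.79), (333, 272, 0.6), (261, 242, 0.55)]
scene low_lid_tab [(279, 198, 0.73)]
scene high_lid_tab [(337, 210, 0.87)]
scene case [(310, 213, 0.89)]
scene cup []
scene tile []
scene wedge1_tip [(221, 178, 0.61)]
side wedge1 [(314, 209, 0.89), (249, 310, 0.79), (302, 250, 0.65), (316, 228, 0.57), (319, 340, 0.57), (335, 192, 0.46)]
side low_lid_tab [(248, 219, 0.73)]
side high_lid_tab [(256, 187, 0.65), (315, 231, 0.62)]
side case [(250, 222, 0.91)]
side cup [(194, 303, 0.63)]
side tile [(326, 290, 0.81)]
side wedge1_tip []
{'clock': 0.8, 'qpos': array([-1.262,  0.628,  0.038,  1.517, -0.027,  0.996, -0.02 ]), 'qd': array([ 0.   , -0.   , -0.   , -0.001, -0.   , -0.001, -0.   ]), 'tau': array([ -0.001, -56.32 ,   1.225, -19.377,   0.011,   0.001,  -0.   ]), 'eef_pos': array([237.925, 604.94 , 231.349]), 'tool_rot': array([-3.142, -0.   ,  1.196]), 'force': array([ 0.747, -0.304,  0.039]), 'torque': array([-0.05 , -0.017,  0.039]), 'width': 85.52681878852071}
```

View pics/a.png

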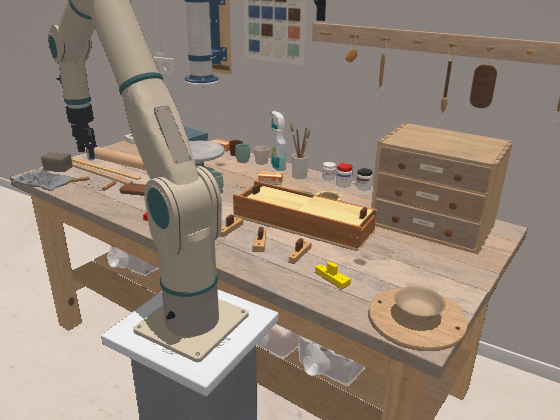

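View pics/b.png

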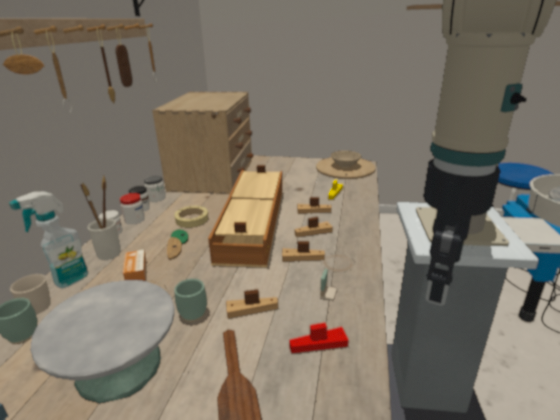

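The scene view shows the case, with grip blocks at about (256,188) and (363,212), and three wooden stamps in front of it. The side view shows four wooden stamps at about (314,209), (314,228), (302,252) and (251,302). It also shows the red look-alike at (319,340), the yellow one at (336,190), the cup at (191,300) and the tile at (325,288).

```bash
cat > h.py <<'E'
import numpy as np,cv2
from scipy.spatial.transform import Rotation as Ro
from cell import ctrl, viewer
np.set_printoptions(suppress=True,precision=3)
def ray(cam,u,v,z,ci=None):
    i=ci or viewer.camera_info(cam);K,R,t=(np.array(i[k],float) for k in("K","R","t"))
    d=R.T@np.linalg.inv(K)@[u,v,1];c=-R.T@t
    return (c+d*(z-c[2])/d[2])
def proj(cam,X,ci=None):
    i=ci or viewer.camera_info(cam);K,R,t=(np.array(i[k],float) for k in("K","R","t"))
    p=(R@np.atleast_2d(X).T).T+t;p=p@K.T;return p[:,:2]/p[:,2:]
def rot(): return Ro.from_euler('xyz',ctrl.read_state()["tool_rot"]).as_matrix()
def go(x,y,z,yaw):
    """units needed: total shift in tool frame /50, and turn about tool z in deg"""
    s=ctrl.read_state();T=Ro.from_euler('xyz',[np.pi,0,yaw]).as_matrix();R=rot()
    d=R.T@(np.array([x,y,z])-s["eef_pos"]);w=Ro.from_matrix(R.T@T).as_rotvec(degrees=True)
    print("shift units",d/50,"turn units",w/6)
    rows=5
    while True:  # smallest multiple of 5 rows within limits
        n=rows; 
        if max(abs(d/50).max(),abs(w/6).max())/n<=1: break
        rows+=5
    # rows turn together: constant twist in tool frame
    th=w/n; 
    A=sum(Ro.from_rotvec(th*k,degrees=True).as_matrix() for k in range(n))
    dd=np.linalg.solve(A,d)
    print("rows",n,"each",np.round(np.r_[dd/50,th/6],3).tolist())
E
python3 - <<'E'
from h import *
for l,u,v,u2,v2,z in [("low",256,188,240,228,95),("high",363,212,261,170,104)]:
    print(l,ray("scene",u,v,z),ray("side",u2,v2,z))
for n,u,v in [("A",314,209),("B",314,229),("C",302,254),("D",251,306),("red",319,341),("yel",335,192),("cup",191,316),("tile",327,298)]:
    print(n,ray("side",u,v,10))
ci=viewer.camera_info("wrist");s=ctrl.read_state()
R=np.array(ci["R"]);c=-R.T@ci["t"];print("cam in tool",rot().T@(c-s["eef_pos"]),"\n",R@rot())
E
```

```text
low [586.265 194.64   95.   ] [596.706 224.637  95.   ]
high [ 596.191 -196.608  104.   ] [ 605.452 -157.299  104.   ]
A [422.796 -65.053  10.   ]
B [418.165  64.762  10.   ]
C [444.369 198.527  10.   ]
D [539.6   407.773  10.   ]
red [393.503 492.553  10.   ]
yel [ 354.395 -204.053   10.   ]
cup [657.819 449.457  10.   ]
tile [379.188 367.047  10.   ]
cam in tool [  -0.33   -67.339 -143.748] 
 [[ 1.     0.001 -0.001]
 [-0.001  0.963 -0.27 ]
 [ 0.     0.27   0.963]]
```

```bash
python3 -c "
from h import *
go(500,260,360,0)"
```

```text
shift units [-4.501  7.403 -2.574] turn units [-0.001 -0.001 11.421]
rows 15 each [0.007, 0.613, -0.172, -0.0, -0.0, 0.761]
```

Emit:
apply_moves:
  series:
    - [[0, 0.61, -0.17, 0, 0, 0.76], [0, 0.61, -0.17, 0, 0, 0.76], [0, 0.61, -0.17, 0, 0, 0.76], [0, 0.61, -0.17, 0, 0, 0.76], [0, 0.61, -0.17, 0, 0, 0.76]]

```text
clock: 1.42
eef_pos: [370.4, 526.1, 274.5]
tool_rot: [3.142, -0.0, 0.792]
force: [0.1, 0.3, 0.4]
width: 85.3
```

Emit:
apply_moves:
  series:
    - [[0, 0.61, -0.17, 0, 0, 0.76], [0, 0.61, -0.17, 0, 0, 0.76], [0, 0.61, -0.17, 0, 0, 0.76], [0, 0.61, -0.17, 0, 0, 0.76], [0, 0.61, -0.17, 0, 0, 0.76]]

```text
clock: 2.05
eef_pos: [459.6, 404.2, 316.9]
tool_rot: [-3.142, 0.0, 0.395]
force: [-0.3, 0.2, -0.5]
width: 85.3
```

Emit:
apply_moves:
  series:
    - [[0, 0.61, -0.17, 0, 0, 0.76], [0, 0.61, -0.17, 0, 0, 0.76], [0, 0.61, -0.17, 0, 0, 0.76], [0, 0.61, -0.17, 0, 0, 0.76], [0, 0.61, -0.17, 0, 0, 0.76]]

```text
clock: 2.68
eef_pos: [494.9, 256.9, 359.4]
tool_rot: [-3.142, 0.0, -0.003]
force: [1.0, 0.0, 0.1]
width: 85.5
```

Emit:
apply_moves:
  series:
    - [[0, 0, 0, 0, 0, 0], [0, 0, 0, 0, 0, 0], [0, 0, 0, 0, 0, 0], [0, 0, 0, 0, 0, 0], [0, 0, 0, 0, 0, 0]]

```text
clock: 3.3
eef_pos: [494.7, 259.4, 358.5]
tool_rot: [3.141, 0.0, 0.003]
force: [-0.2, -0.1, 0.3]
width: 85.2
```

```bash
cat > look.py <<'E'
from h import *
import sys,pickle
n=sys.argv[1];ci=viewer.camera_info("wrist");s=ctrl.read_state()
im=viewer.get_image("wrist");cv2.imwrite(f"pics/{n}.png",im);pickle.dump(ci,open(f"pics/{n}.pkl","wb"))
print(s["clock"],s["eef_pos"],s["tool_rot"],s["width"])
Z=dict(wedge1=30,wedge1_tip=10,low_lid_tab=100,high_lid_tab=109,cup=35,tile=25)
for l in sys.argv[2:]:
    for d in viewer.find_in("wrist",l):
        u,v=d["location"][0]*560,d["location"][1]*420
        print(l,round(u),round(v),round(d["score"],2),ray("",u,v,Z[l],ci)[:2])
E
python3 look.py w1 wedge1 wedge1_tip low_lid_tab high_lid_tab cup tile
```

```text
3.3 [494.72  259.374 358.529] [3.141 0.    0.003] 85.21004193227887
wedge1 185 3 0.79 [375.28  478.049]
wedge1 229 273 0.7 [418.533  81.514]
wedge1 311 64 0.68 [545.669 403.354]
wedge1 244 343 0.65 [440.701 -56.128]
wedge1 244 202 0.58 [447.164 204.494]
wedge1_tip 240 344 0.69 [430.747 -75.451]
low_lid_tab 344 257 0.57 [593.354 142.724]
low_lid_tab 246 199 0.23 [457.111 226.558]
high_lid_tab 349 338 0.81 [606.524  17.214]
cup 400 37 0.74 [664.82  437.221]
tile 195 111 0.85 [378.839 341.509]
tile 347 340 0.24 [627.144 -54.266]
```

View pics/w1.png

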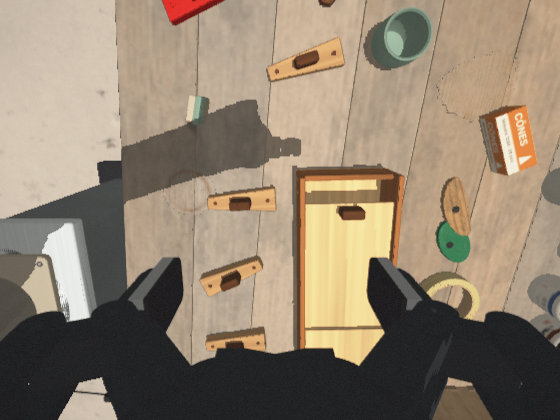

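The wrist view shows four wooden stamps at (306,60), (241,200), (232,277) and (236,340), plus the cup at (404,37), the tile at (196,110) and the case. The left lid's tab is at (352,213). Next I'll take a second view and rectify both.

Emit:
apply_moves:
  series:
    - [[0, 0.8, 0, 0, 0, 0], [0, 0.8, 0, 0, 0, 0], [0, 0.8, 0, 0, 0, 0], [0, 0.8, 0, 0, 0, 0], [0, 0, 0, 0, 0, 0]]

```text
clock: 4.28
eef_pos: [495.4, 95.1, 359.4]
tool_rot: [3.141, -0.001, -0.004]
force: [-0.0, 1.3, -0.1]
width: 85.2
```

Emit:
apply_moves:
  series:
    - [[0, 0, 0, 0, 0, 0], [0, 0, 0, 0, 0, 0], [0, 0, 0, 0, 0, 0], [0, 0, 0, 0, 0, 0], [0, 0, 0, 0, 0, 0]]

```text
clock: 4.9
eef_pos: [495.2, 99.2, 358.8]
tool_rot: [-3.142, 0.0, 0.003]
force: [0.5, -0.6, -0.2]
width: 85.4
```

```bash
python3 look.py w2 wedge1 low_lid_tab high_lid_tab
cat >> h.py <<'E'
import pickle
def rect(n,x0,x1,y0,y1,z,s):
    """ortho image: right=+x, down=-y"""
    ci=pickle.load(open(f"pics/{n}.pkl","rb"));im=cv2.imread(f"pics/{n}.png")
    P=np.array([[x0,y1,z],[x1,y1,z],[x1,y0,z],[x0,y0,z]],float)
    W,H=int((x1-x0)*s),int((y1-y0)*s)
    M=cv2.getPerspectiveTransform(proj("",P,ci).astype(np.float32),np.float32([[0,0],[W,0],[W,H],[0,H]]))
    return cv2.warpPerspective(im,M,(W,H),flags=cv2.INTER_CUBIC)
E
python3 - <<'E'
from h import *
def put(im,t): return cv2.putText(im,t,(3,12),0,.4,(0,0,255),1)
c=[("w1",546,407),("w1",445,205),("w2",422,73),("w2",425,-56)]
t=[put(rect(n,x-70,x+70,y-45,y+45,20,2.8),f"{x-70},{y+45}") for n,x,y in c]
top=np.vstack([np.hstack(t[:2]),np.hstack(t[2:])])
cv2.imwrite("pics/c1.png",top)
cs=[rect("w2",500,700,-250,260,z,1.15) for z in (82,)]+[rect("w1",500,700,-250,260,82,1.15)]
cv2.imwrite("pics/c2.png",np.hstack(cs))
E
```

```text
4.9 [495.235  99.193 358.76 ] [-3.142  0.     0.003] 85.44237993687209
wedge1 237 263 0.84 [434.509 -60.848]
wedge1 222 181 0.77 [415.337  78.228]
wedge1 244 96 0.68 [452.492 201.538]
wedge1 199 333 0.63 [ 361.035 -196.916]
low_lid_tab 355 157 0.82 [599.194 122.476]
low_lid_tab 244 95 0.33 [458.814 197.092]
high_lid_tab 342 289 0.68 [591.615 -62.415]
```

View pics/c1.png

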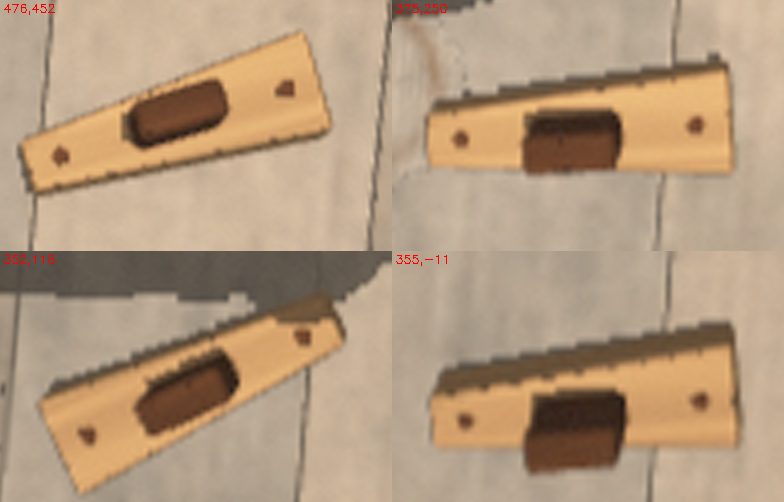

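View pics/c2.png

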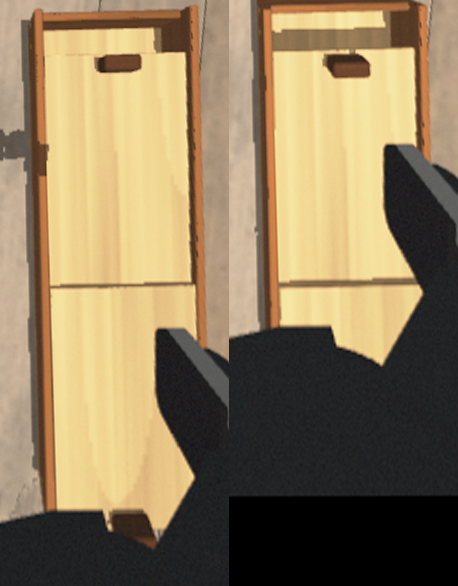

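```bash
python3 -c "
from h import *
for n,u,v in(('w1',352,210),('w1',352,213)): print(ray('',u,v,100,pickle.load(open(f'pics/{n}.pkl','rb'))))
go(601,212,170,0.024)"
```

```text
[599.632 211.935 100.   ]
[599.924 207.723 100.   ]
shift units [ 2.12  -2.256  3.776] turn units [-0.     0.    -0.208]
rows 5 each [0.428, -0.448, 0.755, -0.0, 0.0, -0.042]
```

Emit:
apply_moves:
  series:
    - [[0.42, -0.45, 0.75, 0, 0, -0.04], [0.42, -0.45, 0.75, 0, 0, -0.04], [0.42, -0.45, 0.75, 0, 0, -0.04], [0.42, -0.45, 0.75, 0, 0, -0.04], [0.42, -0.45, 0.75, 0, 0, -0.04]]
  claw: 0.3

```text
clock: 5.72
eef_pos: [599.8, 213.4, 170.0]
tool_rot: [-3.141, -0.0, 0.023]
force: [0.2, 0.3, -0.0]
width: 55.7
```

Emit:
apply_moves:
  series:
    - [[0, 0, 0, 0, 0, 0], [0, 0, 0, 0, 0, 0], [0, 0, 0, 0, 0, 0], [0, 0, 0, 0, 0, 0], [0, 0, 0, 0, 0, 0]]

```text
clock: 6.35
eef_pos: [599.2, 212.4, 172.2]
tool_rot: [-3.141, -0.001, 0.023]
force: [0.0, -0.7, -0.2]
width: 55.7
```

```bash
python3 look.py w3 low_lid_tab
```

```text
6.35 [599.203 212.399 172.193] [-3.141 -0.001  0.023] 55.68666953297991
low_lid_tab 124 200 0.6 [492.064 223.08 ]
```

View pics/w3.png

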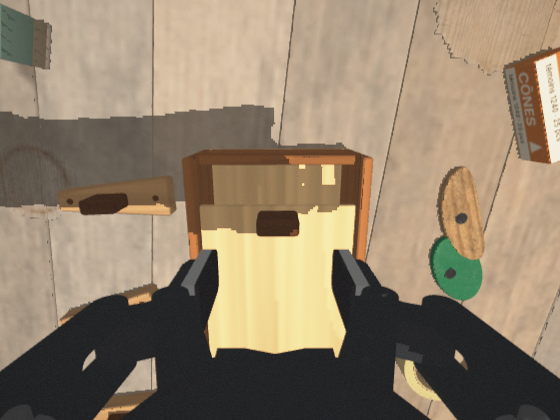

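The left lid's grip block is at about (278,225), between the fingers. The case's left end wall spans rows 150 to 164, and the lid stands a few centimetres open already.

```bash
python3 -c "
from h import *
ci=pickle.load(open('pics/w3.pkl','rb'))
print('tab',ray('',278,226.5,100,ci))
print('outer F,B',ray('',183,158,82,ci),ray('',372,157,82,ci))
print('endwall out/in z64',ray('',280,151,64,ci),ray('',280,164,64,ci))
print('lid edge z72',ray('',320,206,72,ci))
"
```

```text
tab [602.703 205.737 100.   ]
outer F,B [530.673 252.065  82.   ] [671.948 255.919  82.   ]
endwall out/in z64 [603.421 257.199  64.   ] [603.699 246.804  64.   ]
lid edge z72 [636.986 214.454  72.   ]
```

Emit:
apply_moves:
  series:
    - [[0.02, 0.04, 0.5, 0, 0, 0], [0.02, 0.04, 0.5, 0, 0, 0], [0.02, 0.04, 0.5, 0, 0, 0], [0.02, 0.03, 0.36, 0, 0, 0], [0, 0, 0, 0, 0, 0]]

```text
clock: 7.08
eef_pos: [602.4, 204.7, 77.1]
tool_rot: [3.141, 0.002, 0.023]
force: [-0.2, -1.0, 0.2]
width: 55.6
```

Emit:
apply_moves:
  series:
    - [[0, 0, 0, 0, 0, 0], [0, 0, 0, 0, 0, 0], [0, 0, 0, 0, 0, 0], [0, 0, 0, 0, 0, 0], [0, 0, 0, 0, 0, 0]]
  claw: -0.6

```text
clock: 7.7
eef_pos: [601.7, 205.5, 79.5]
tool_rot: [-3.141, 0.003, 0.024]
force: [-5.1, -0.3, 4.8]
width: 30.7
```

Emit:
apply_moves:
  series:
    - [[0, 0, 0, 0, 0, 0], [0, 0, 0, 0, 0, 0], [0, 0, 0, 0, 0, 0], [0, 0, 0, 0, 0, 0], [0, 0, 0, 0, 0, 0]]

```text
clock: 8.32
eef_pos: [601.6, 205.5, 79.5]
tool_rot: [-3.141, 0.003, 0.024]
force: [-6.2, -0.2, 5.7]
width: 30.9
```

Emit:
apply_moves:
  series:
    - [[0, 0.36, 0, 0, 0, 0], [0, 0.36, 0, 0, 0, 0], [0, 0.36, 0, 0, 0, 0], [0, 0.36, 0, 0, 0, 0], [0, 0.36, 0, 0, 0, 0]]

```text
clock: 8.95
eef_pos: [603.9, 116.2, 79.5]
tool_rot: [-3.139, 0.002, 0.024]
force: [-4.6, 2.2, 5.4]
width: 30.5
```

Emit:
apply_moves:
  series:
    - [[0, 0.36, 0, 0, 0, 0], [0, 0.36, 0, 0, 0, 0], [0, 0.36, 0, 0, 0, 0], [0, 0.3, 0, 0, 0, 0], [0, 0.15, 0, 0, 0, 0]]

```text
clock: 9.57
eef_pos: [606.0, 38.5, 79.5]
tool_rot: [-3.141, 0.002, 0.023]
force: [-5.8, 2.0, 6.8]
width: 30.9
```

Emit:
apply_moves:
  series:
    - [[0, 0.05, 0, 0, 0, 0], [0, 0.05, 0, 0, 0, 0], [0, 0, 0, 0, 0, 0], [0, 0, 0, 0, 0, 0], [0, 0, 0, 0, 0, 0]]

```text
clock: 10.2
eef_pos: [606.1, 34.1, 79.5]
tool_rot: [-3.141, 0.002, 0.023]
force: [-5.7, 0.1, 6.5]
width: 30.7
```

Emit:
apply_moves:
  series:
    - [[0, 0.05, 0, 0, 0, 0], [0, 0.05, 0, 0, 0, 0], [0, 0.04, 0, 0, 0, 0], [0, 0, 0, 0, 0, 0], [0, 0, 0, 0, 0, 0]]

```text
clock: 10.82
eef_pos: [606.2, 29.4, 79.5]
tool_rot: [-3.138, 0.002, 0.025]
force: [-5.2, 4.5, 7.7]
width: 30.5
```

Emit:
apply_moves:
  series:
    - [[0, 0.05, 0, 0, 0, 0], [0, 0, 0, 0, 0, 0], [0, 0.04, 0, 0, 0, 0], [0, 0, 0, 0, 0, 0], [0, 0, 0, 0, 0, 0]]

```text
clock: 11.45
eef_pos: [606.3, 29.3, 79.5]
tool_rot: [-3.133, 0.002, 0.027]
force: [-4.7, 11.4, 8.6]
width: 30.6
```

Emit:
apply_moves:
  series:
    - [[0, -0.03, 0, 0, 0, 0], [0, 0, 0, 0, 0, 0], [0, 0, 0, 0, 0, 0], [0, 0, 0, 0, 0, 0], [0, 0, -0.2, 0, 0, 0]]
  claw: 0.2

```text
clock: 12.08
eef_pos: [606.8, 23.4, 87.9]
tool_rot: [3.141, 0.002, 0.023]
force: [-0.6, -0.7, -0.1]
width: 51.4
```

Emit:
apply_moves:
  series:
    - [[0, 0, -0.6, 0, 0, 0], [0, 0, -0.6, 0, 0, 0], [0, 0, -0.6, 0, 0, 0], [0, 0, 0, 0, 0, 0], [0, 0, 0, 0, 0, 0]]

```text
clock: 12.7
eef_pos: [607.0, 23.8, 178.2]
tool_rot: [-3.141, 0.0, 0.023]
force: [0.7, -0.4, -0.0]
width: 51.3
```

```bash
cat >> h.py <<'E'
from scipy.optimize import minimize
OX,OY,CY=606.4,27.3,0.0255
def case(x,y,z=0):
    c,s=np.cos(CY),np.sin(CY);return np.array([OX+c*x-s*y,OY+s*x+c*y,z])
def sil(p,ci,base=0):
    x,y,a=p[0],p[1],np.radians(p[2]);c,s=np.cos(a),np.sin(a)
    pr=[[i*55,j*w,z] for i,w in((1,10),(-1,19)) for j in(1,-1) for z in(0,20)]
    bl=[[i*16,j*7,z] for i in(1,-1) for j in(1,-1) for z in(20,50)]
    m=np.zeros((420*4,560*4),np.uint8)
    for P in(pr,bl):
        P=np.array(P,float);W=np.c_[x+c*P[:,0]-s*P[:,1],y+s*P[:,0]+c*P[:,1],P[:,2]+base]
        cv2.fillConvexPoly(m,cv2.convexHull((proj("",W,ci)*4+1.5).astype(np.int32)),255)
    return cv2.resize(m,(560,420),interpolation=cv2.INTER_AREA)/255.
def fit(im,ci,p0,base=0,save=None):
    """stamp pose (x,y,deg to narrow end) by silhouette against a saturation mask"""
    h=cv2.cvtColor(im,cv2.COLOR_BGR2HSV)
    roi=cv2.dilate(sil(p0,ci,base),np.ones((55,55)))>0
    S=h[...,1].astype(np.uint8);t,_=cv2.threshold(S[roi].reshape(-1,1),0,255,cv2.THRESH_OTSU)
    M=((S>t)&roi).astype(float);M=cv2.medianBlur((M*255).astype(np.uint8),5)/255.
    f=lambda q:1-np.minimum(M,s_:=sil(q,ci,base)).sum()/np.maximum(M,s_).sum()
    best=None
    for da in(0,12,-12):
        q0=np.array(p0)+[0,0,da]
        r=minimize(f,q0,method="Nelder-Mead",options=dict(initial_simplex=[q0,q0+[8,0,0],q0+[0,8,0],q0+[0,0,6]],xatol=.1,fatol=1e-4))
        if best is None or r.fun<best.fun:best=r
    g=f(best.x+[0,0,180])
    if save:
        o=im.copy();c,_=cv2.findContours((sil(best.x,ci,base)>.5).astype(np.uint8),0,1);cv2.drawContours(o,c,-1,(255,0,255),1)
        c,_=cv2.findContours((M>.5).astype(np.uint8),0,1);cv2.drawContours(o,c,-1,(0,255,0),1);cv2.imwrite(save,o)
    print("fit",best.x,"IoU",1-best.fun,"flipped IoU",1-g,"S thr",t)
    return best.x
E
python3 - <<'E'
from h import *
for n,p in(("w1",(537,407.5,-163)),("w1",(441.7,204,-176)),("w2",(422.5,71,25)),("w2",(424,-66.7,-175))):
    fit(cv2.imread(f"pics/{n}.png"),pickle.load(open(f"pics/{n}.pkl","rb")),p)
go(425,-64,170,0.0855)
E
```

```text
fit [ 537.848  408.017 -162.707] IoU 0.9333581174177504 flipped IoU 0.7316453587640027 S thr 92.0
fit [ 441.994  202.364 -176.258] IoU 0.6701803236557682 flipped IoU 0.5573412508739473 S thr 92.0
fit [421.934  69.673  25.285] IoU 0.9425049624120624 flipped IoU 0.7272653281311201 S thr 90.0
fit [ 423.579  -68.758 -174.502] IoU 0.8995101894394084 flipped IoU 0.7736665818379053 S thr 90.0
shift units [-3.68   1.671  0.165] turn units [-0.002  0.004 -0.596]
rows 5 each [-0.744, 0.316, 0.033, -0.0, 0.001, -0.119]
```

Emit:
apply_moves:
  series:
    - [[-0.74, 0.34, 0.03, 0, 0, -0.14], [-0.74, 0.34, 0.03, 0, 0, -0.14], [-0.74, 0.34, 0.03, 0, 0, -0.14], [-0.74, 0.34, 0.03, 0, 0, -0.14], [-0.74, 0.34, 0.03, 0, 0, -0.14]]
  claw: 0.7

```text
clock: 13.32
eef_pos: [425.2, -71.3, 170.0]
tool_rot: [-3.141, 0.002, 0.097]
force: [-0.7, -1.5, -0.3]
width: 72.4
```

Emit:
apply_moves:
  series:
    - [[0, 0, 0, 0, 0, 0], [0, 0, 0, 0, 0, 0], [0, 0, 0, 0, 0, 0], [0, 0, 0, 0, 0, 0], [0, 0, 0, 0, 0, 0]]

```text
clock: 13.95
eef_pos: [427.4, -70.6, 170.7]
tool_rot: [-3.142, 0.0, 0.097]
force: [0.1, 0.0, 1.2]
width: 72.7
```

```bash
cat > hov.py <<'E'
from h import *
import sys
n=sys.argv[1];p0=[float(a) for a in sys.argv[2:5]]
ci=viewer.camera_info("wrist");im=viewer.get_image("wrist");s=ctrl.read_state()
cv2.imwrite(f"pics/{n}.png",im);pickle.dump(ci,open(f"pics/{n}.pkl","wb"))
print(s["clock"],s["eef_pos"],s["tool_rot"])
x,y,a=fit(im,ci,p0,save=f"pics/{n}f.png")
yaw=np.radians(a+float(sys.argv[5]));print("grasp:");go(x,y,25,yaw)
E
python3 hov.py g1 423.6 -68.8 -174.5 180
```

```text
14.0 [427.368 -70.639 170.714] [3.142 0.    0.097]
fit [ 423.782  -67.876 -175.175] IoU 0.9450033780422018 flipped IoU 0.7455286336179259 S thr 87.0
grasp:
shift units [-0.066 -0.062  2.914] turn units [0.    0.001 0.122]
rows 5 each [-0.013, -0.012, 0.583, 0.0, 0.0, 0.024]
```

View pics/g1f.png

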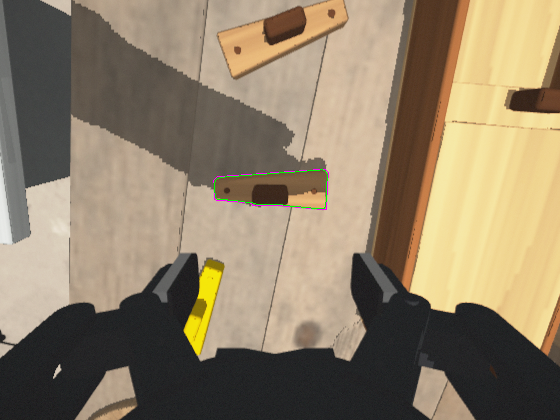

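The fit outline matches stamp A at about (271,190). The yellow look-alike at (207,310) is clear of the descent.

Emit:
apply_moves:
  series:
    - [[-0.01, -0.01, 0.6, 0, 0, 0.03], [-0.01, -0.01, 0.6, 0, 0, 0.03], [-0.01, -0.01, 0.6, 0, 0, 0.03], [-0.02, -0.01, 0.6, 0, 0, 0.03], [-0.02, -0.02, 0.51, 0, 0, 0]]

```text
clock: 14.62
eef_pos: [421.1, -66.1, 34.8]
tool_rot: [-3.133, 0.008, 0.083]
force: [-0.5, -0.7, -1.2]
width: 72.9
```

Emit:
apply_moves:
  series:
    - [[0, 0, 0, 0, 0, 0], [0, 0, 0, 0, 0, 0], [0, 0, 0, 0, 0, 0], [0, 0, 0, 0, 0, 0], [0, 0, 0, 0, 0, 0]]

```text
clock: 15.25
eef_pos: [422.4, -66.5, 36.5]
tool_rot: [-3.135, 0.004, 0.083]
force: [-0.2, 0.5, 0.6]
width: 72.1
```

Emit:
apply_moves:
  series:
    - [[0, 0, 0, 0, 0, 0], [0, 0, 0, 0, 0, 0], [0, 0, 0, 0, 0, 0], [0, 0, 0, 0, 0, 0], [0, 0, 0, 0, 0, 0]]
  claw: -0.7

```text
clock: 15.88
eef_pos: [422.2, -66.5, 36.5]
tool_rot: [-3.135, 0.005, 0.083]
force: [-1.1, 0.5, 7.2]
width: 30.1
```

Emit:
apply_moves:
  series:
    - [[0, 0, 0, 0, 0, 0], [0, 0, 0, 0, 0, 0], [0, 0, -0.2, 0, 0, 0], [0, 0, -0.6, 0, 0, 0], [0, 0, -0.8, 0, 0, 0]]

```text
clock: 16.5
eef_pos: [421.8, -66.9, 117.0]
tool_rot: [-3.134, 0.007, 0.083]
force: [1.6, 0.4, -0.9]
width: 30.7
```

Emit:
apply_moves:
  series:
    - [[0, 0, -0.8, 0, 0, 0], [0, 0, -0.7, 0, 0, 0], [0, 0, 0, 0, 0, 0], [0, 0, 0, 0, 0, 0], [0, 0, 0, 0, 0, 0]]

```text
clock: 17.12
eef_pos: [422.1, -67.2, 190.2]
tool_rot: [-3.134, 0.008, 0.083]
force: [0.7, 0.3, -0.8]
width: 30.2
```

```bash
cat >> h.py <<'E'
def slot(y,z,flip=0,x=0):
    p=case(x,y);go(p[0],p[1],z,CY+flip)
E
python3 -c "
from h import *
s=ctrl.read_state();print(s['eef_pos'],s['width'],s['force'])
slot(68.5,175)"
```

```text
[422.1   -67.233 190.236] 30.197067375266347 [ 0.696  0.271 -0.812]
shift units [ 3.912 -2.943  0.297] turn units [-0.069  0.075  0.551]
rows 5 each [0.768, -0.607, 0.06, -0.014, 0.015, 0.11]
```

Emit:
apply_moves:
  series:
    - [[0.76, -0.6, 0.06, 0, 0, 0.11], [0.76, -0.6, 0.06, 0, 0, 0.11], [0.76, -0.6, 0.06, 0, 0, 0.11], [0.76, -0.6, 0.06, 0, 0, 0.11], [0.76, -0.6, 0.06, 0, 0, 0.11]]

```text
clock: 17.75
eef_pos: [603.9, 94.7, 174.5]
tool_rot: [-3.135, 0.008, 0.025]
force: [0.6, -0.8, -0.6]
width: 29.7
```

Emit:
apply_moves:
  series:
    - [[0, 0, 0, 0, 0, 0], [0, 0, 0, 0, 0, 0], [0, 0, 0, 0, 0, 0], [0, 0, 0, 0, 0, 0], [0, 0, 0, 0, 0, 0]]

```text
clock: 18.38
eef_pos: [603.4, 93.4, 176.5]
tool_rot: [-3.135, 0.005, 0.025]
force: [-0.3, -0.2, -0.1]
width: 30.1
```

```bash
python3 -c "
from h import *
s=ctrl.read_state();print(s['eef_pos'],s['width'],s['force'])
slot(68.5,47)"
```

```text
[603.415  93.425 176.48 ] 30.141547726644603 [-0.255 -0.204 -0.073]
shift units [ 0.04  -0.028  2.59 ] turn units [-0.067  0.051 -0.005]
rows 5 each [0.007, -0.007, 0.518, -0.013, 0.01, -0.001]
```

Emit:
apply_moves:
  series:
    - [[0.02, -0.02, 0.6, 0, 0, 0], [0.02, -0.01, 0.6, 0, 0, 0], [0, 0, 0.6, 0, 0, 0], [0, 0, 0.5, 0, 0, 0], [0, 0, 0.2, 0, 0, 0]]

```text
clock: 19.0
eef_pos: [604.0, 96.1, 50.0]
tool_rot: [-3.135, 0.008, 0.026]
force: [-0.9, 0.4, -1.1]
width: 29.7
```

Emit:
apply_moves:
  series:
    - [[0, 0, 0.06, 0, 0, 0], [0, 0, 0.06, 0, 0, 0], [0, 0, 0.04, 0, 0, 0], [0, 0, 0, 0, 0, 0], [0, 0, 0, 0, 0, 0]]

```text
clock: 19.62
eef_pos: [604.9, 96.2, 43.5]
tool_rot: [-3.135, 0.005, 0.026]
force: [-0.4, -0.6, -0.9]
width: 30.1
```

Emit:
apply_moves:
  series:
    - [[0, 0, 0.03, 0, 0, 0], [0, 0, 0, 0, 0, 0], [0, 0, 0.02, 0, 0, 0], [0, 0, 0, 0, 0, 0], [0, 0, 0, 0, 0, 0]]

```text
clock: 20.25
eef_pos: [605.1, 96.2, 42.6]
tool_rot: [-3.134, 0.005, 0.026]
force: [-3.5, -0.1, 13.1]
width: 29.8
```

Emit:
apply_moves:
  series:
    - [[0, 0, 0, 0, 0, 0], [0, 0, 0, 0, 0, 0], [0, 0, 0, 0, 0, 0], [0, 0, -0.1, 0, 0, 0], [0, 0, -0.4, 0, 0, 0]]
  claw: 0.3

```text
clock: 20.88
eef_pos: [604.1, 96.0, 65.6]
tool_rot: [-3.135, 0.008, 0.026]
force: [0.8, -0.2, -0.8]
width: 56.1
```

Emit:
apply_moves:
  series:
    - [[0, 0, -0.7, 0, 0, 0], [0, 0, -0.7, 0, 0, 0], [0, 0, -0.7, 0, 0, 0], [0, 0, 0, 0, 0, 0], [0, 0, 0, 0, 0, 0]]

```text
clock: 21.5
eef_pos: [605.2, 95.6, 171.2]
tool_rot: [-3.134, 0.005, 0.026]
force: [0.3, -0.3, 0.2]
width: 55.5
```

Run:
```python
from h import *
ci=viewer.camera_info("wrist");im=viewer.get_image("wrist");cv2.imwrite("pics/p1.png",im);pickle.dump(ci,open("pics/p1.pkl","wb"))
p=case(0,67.5);q=fit(im,ci,[p[0],p[1],181],6,"pics/p1f.png")
R=np.array([[np.cos(CY),np.sin(CY)],[-np.sin(CY),np.cos(CY)]]);print("case",R@(q[:2]-[OX,OY]))
go(422,69.7,175,np.radians(25.3))
```

```text
fit [638.989  81.141 166.775] IoU 0.24188539875225046 flipped IoU 0.18840360464615524 S thr 123.0
case [33.951 52.992]
shift units [-3.671  0.423 -0.069] turn units [-0.078  0.048 -3.971]
rows 5 each [-0.743, -0.038, -0.015, -0.016, 0.01, -0.794]
```

View pics/p1f.png

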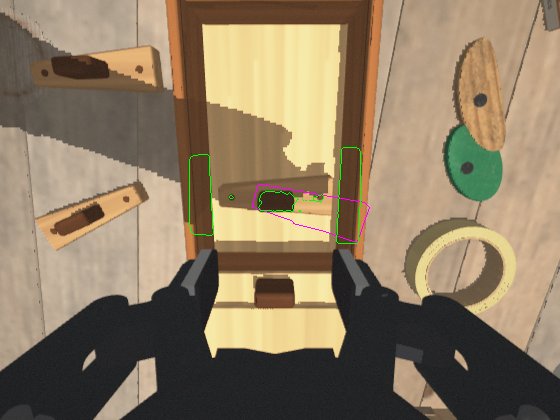

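Stamp A lies in the left bay at about (277,196), straight across, and the left lid is fully back. The automatic fit fails on the pale floor, so I ignore it there. Stamp B is next.

Emit:
apply_moves:
  series:
    - [[-0.74, -0.04, -0.02, 0, 0, -0.79], [-0.74, -0.04, -0.02, 0, 0, -0.79], [-0.74, -0.04, -0.02, 0, 0, -0.79], [-0.74, -0.04, -0.02, 0, 0, -0.79], [-0.74, -0.04, -0.02, 0, 0, -0.79]]
  claw: 0.7

```text
clock: 22.18
eef_pos: [421.3, 70.0, 175.9]
tool_rot: [-3.133, 0.004, 0.443]
force: [-0.2, -0.9, -0.1]
width: 72.3
```

Emit:
apply_moves:
  series:
    - [[0, 0, 0, 0, 0, 0], [0, 0, 0, 0, 0, 0], [0, 0, 0, 0, 0, 0], [0, 0, 0, 0, 0, 0], [0, 0, 0, 0, 0, 0]]

```text
clock: 22.8
eef_pos: [423.5, 70.2, 176.4]
tool_rot: [-3.134, 0.003, 0.439]
force: [0.2, 0.0, -0.2]
width: 72.9
```

```bash
sed -i 's/go(x,y,25,yaw)/go(x,y,33,yaw)/' hov.py; python3 hov.py g2 422 69.7 25.3 0
```

```text
22.85 [423.42   70.211 176.455] [-3.133  0.003  0.439]
fit [422.054  69.995  24.994] IoU 0.9445313471519547 flipped IoU 0.7474441043222726 S thr 86.0
grasp:
shift units [-0.019  0.016  2.869] turn units [-0.078  0.025  0.031]
rows 5 each [-0.004, 0.001, 0.574, -0.016, 0.005, 0.006]
```

Emit:
apply_moves:
  series:
    - [[0, 0, 0.6, -0.04, 0.01, 0.02], [0, 0, 0.6, -0.04, 0.01, 0.02], [0, 0, 0.6, 0, 0, 0], [-0.02, 0.02, 0.6, 0, 0, 0], [0, 0, 0.47, 0, 0, 0]]

```text
clock: 23.48
eef_pos: [422.4, 69.1, 32.0]
tool_rot: [-3.141, 0.001, 0.435]
force: [7.5, -6.8, -1.3]
width: 72.5
```

Emit:
apply_moves:
  series:
    - [[0, 0, 0, 0, 0, 0], [0, 0, 0, 0, 0, 0], [0, 0, 0, 0, 0, 0], [0, 0, 0, 0, 0, 0], [0, 0, 0, 0, 0, 0]]

```text
clock: 24.1
eef_pos: [422.8, 69.3, 33.5]
tool_rot: [3.141, -0.001, 0.435]
force: [-0.7, 0.3, 0.1]
width: 72.5
```

Emit:
apply_moves:
  series:
    - [[0, 0, 0, 0, 0, 0], [0, 0, 0, 0, 0, 0], [0, 0, 0, 0, 0, 0], [0, 0, 0, 0, 0, 0], [0, 0, 0, 0, 0, 0]]
  claw: -0.7

```text
clock: 24.72
eef_pos: [422.5, 69.2, 33.4]
tool_rot: [-3.141, -0.0, 0.435]
force: [-0.2, 0.0, 5.3]
width: 30.5
```

Emit:
apply_moves:
  series:
    - [[0, 0, 0, 0, 0, 0], [0, 0, 0, 0, 0, 0], [0, 0, -0.2, 0, 0, 0], [0, 0, -0.6, 0, 0, 0], [0, 0, -0.8, 0, 0, 0]]

```text
clock: 25.35
eef_pos: [421.6, 68.9, 113.3]
tool_rot: [-3.141, 0.003, 0.435]
force: [0.9, 1.0, -2.0]
width: 30.4
```

Emit:
apply_moves:
  series:
    - [[0, 0, -0.8, 0, 0, 0], [0, 0, -0.7, 0, 0, 0], [0, 0, 0, 0, 0, 0], [0, 0, 0, 0, 0, 0], [0, 0, 0, 0, 0, 0]]

```text
clock: 25.98
eef_pos: [421.6, 69.1, 187.0]
tool_rot: [-3.141, 0.003, 0.435]
force: [0.3, 0.9, -1.3]
width: 30.2
```

```bash
python3 -c "
from h import *
s=ctrl.read_state();print(s['eef_pos'],s['width'],s['force'])
slot(104,175)"
```

```text
[421.591  69.074 186.997] 30.188050571603444 [ 0.292  0.883 -1.268]
shift units [3.829 0.407 0.229] turn units [0.002 0.027 3.911]
rows 5 each [0.774, -0.045, 0.047, 0.0, 0.005, 0.782]
```

Emit:
apply_moves:
  series:
    - [[0.77, -0.03, 0.05, 0, 0, 0.78], [0.77, -0.03, 0.05, 0, 0, 0.78], [0.77, -0.03, 0.05, 0, 0, 0.78], [0.77, -0.03, 0.05, 0, 0, 0.78], [0.77, -0.03, 0.05, 0, 0, 0.78]]

```text
clock: 26.6
eef_pos: [605.1, 128.1, 173.6]
tool_rot: [3.141, 0.003, 0.024]
force: [0.8, -0.1, -1.6]
width: 30.5
```

Emit:
apply_moves:
  series:
    - [[0, 0, 0, 0, 0, 0], [0, 0, 0, 0, 0, 0], [0, 0, 0, 0, 0, 0], [0, 0, 0, 0, 0, 0], [0, 0, 0, 0, 0, 0]]

```text
clock: 27.22
eef_pos: [604.5, 127.8, 175.8]
tool_rot: [-3.141, 0.0, 0.027]
force: [0.1, -0.5, -1.9]
width: 30.1
```

```bash
python3 -c "
from h import *
s=ctrl.read_state();print(s['eef_pos'],s['width'],s['force'])
slot(100,42)"
```

```text
[604.487 127.803 175.815] 30.140426484795 [ 0.138 -0.528 -1.857]
shift units [-0.013  0.011  2.676] turn units [-0.003  0.001  0.012]
rows 5 each [-0.003, 0.002, 0.535, -0.001, 0.0, 0.002]
```

Emit:
apply_moves:
  series:
    - [[0, 0, 0.6, 0, 0, 0], [0, 0, 0.6, 0, 0, 0], [0, 0, 0.6, 0, 0, 0], [0, 0, 0.6, 0, 0, 0], [0, 0, 0.27, 0, 0, 0]]

```text
clock: 27.85
eef_pos: [603.7, 127.8, 40.6]
tool_rot: [3.141, 0.002, 0.027]
force: [0.8, -1.0, -0.7]
width: 30.5
```

Emit:
apply_moves:
  series:
    - [[0, 0, 0.04, 0, 0, 0], [0, 0, 0, 0, 0, 0], [0, 0, 0, 0, 0, 0], [0, 0, 0, 0, 0, 0], [0, 0, 0, 0, 0, 0]]

```text
clock: 28.48
eef_pos: [604.8, 127.8, 40.3]
tool_rot: [3.142, -0.0, 0.027]
force: [-0.2, -0.4, -1.5]
width: 30.4
```

Emit:
apply_moves:
  series:
    - [[0, 0.03, 0, 0, 0, 0], [0, 0.03, 0, 0, 0, 0], [0, 0.02, 0, 0, 0, 0], [0, 0, 0, 0, 0, 0], [0, 0, 0, 0, 0, 0]]

```text
clock: 29.1
eef_pos: [604.8, 123.7, 40.0]
tool_rot: [3.141, 0.0, 0.027]
force: [0.6, 1.1, -2.2]
width: 30.4
```

Emit:
apply_moves:
  series:
    - [[0, 0.02, 0, 0, 0, 0], [0, 0.02, 0, 0, 0, 0], [0, 0, 0, 0, 0, 0], [0, 0, 0, 0, 0, 0], [0, 0, 0, 0, 0, 0]]

```text
clock: 29.72
eef_pos: [604.8, 121.6, 40.0]
tool_rot: [3.141, 0.0, 0.027]
force: [-0.2, 0.2, -1.7]
width: 30.4
```

Emit:
apply_moves:
  series:
    - [[0, 0, 0.02, 0, 0, 0], [0, 0, 0, 0, 0, 0], [0, 0, 0, 0, 0, 0], [0, 0, 0, 0, 0, 0], [0, 0, 0, 0, 0, 0]]
  claw: 0.3

```text
clock: 30.35
eef_pos: [604.9, 121.6, 39.1]
tool_rot: [3.141, 0.0, 0.027]
force: [0.4, -0.2, -0.4]
width: 55.4
```

Emit:
apply_moves:
  series:
    - [[0, 0, -0.1, 0, 0, 0], [0, 0, -0.6, 0, 0, 0], [0, 0, -0.7, 0, 0, 0], [0, 0, -0.7, 0, 0, 0], [0, 0, -0.7, 0, 0, 0]]

```text
clock: 30.98
eef_pos: [604.8, 121.6, 180.5]
tool_rot: [3.141, -0.0, 0.026]
force: [0.4, 0.7, 0.3]
width: 55.4
```

Run:
```python
from h import *
ci=viewer.camera_info("wrist");im=viewer.get_image("wrist");cv2.imwrite("pics/p2.png",im);pickle.dump(ci,open("pics/p2.pkl","wb"))
c=case(0,95)
# rectify at plate top z 26, 5px/mm
cv2.imwrite("pics/p2r.png",rect("p2",c[0]-66,c[0]+66,c[1]-55,c[1]+35,26,5))
print(c)
go(442,202.5,175,np.radians(3.8))
```

```text
[603.978 122.269   0.   ]
shift units [-3.268 -1.712  0.181] turn units [-0.005 -0.069 -0.382]
rows 5 each [-0.648, -0.353, 0.038, -0.001, -0.014, -0.076]
```

View pics/p2r.png

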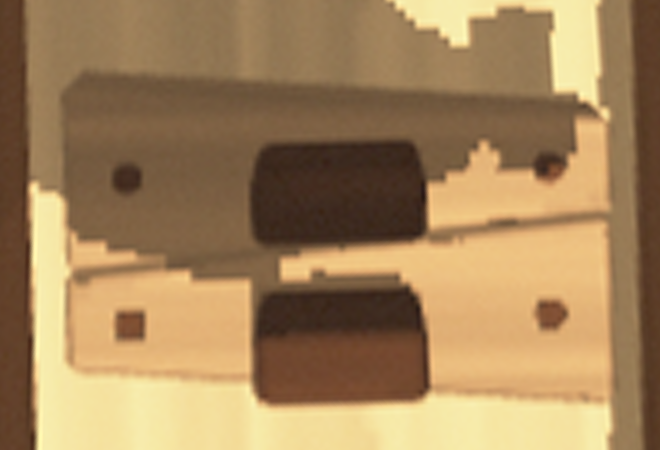

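Stamps A and B lie against each other, head to tail, with their blocks at about (340,345) and (340,190) in the rectified crop. Stamp C is next.

Emit:
apply_moves:
  series:
    - [[-0.65, -0.35, 0.04, 0, 0, -0.08], [-0.65, -0.35, 0.04, 0, 0, -0.08], [-0.65, -0.35, 0.04, 0, 0, -0.08], [-0.65, -0.35, 0.04, 0, 0, -0.08], [-0.65, -0.35, 0.04, 0, 0, -0.08]]
  claw: 0.7

```text
clock: 31.65
eef_pos: [437.7, 202.5, 169.3]
tool_rot: [-3.141, -0.0, 0.069]
force: [-0.3, 0.1, -0.1]
width: 72.7
```

Emit:
apply_moves:
  series:
    - [[0, 0, 0, 0, 0, 0], [0, 0, 0, 0, 0, 0], [0, 0, 0, 0, 0, 0], [0, 0, 0, 0, 0, 0], [0, 0, 0, 0, 0, 0]]

```text
clock: 32.28
eef_pos: [439.2, 201.6, 169.0]
tool_rot: [3.141, 0.0, 0.068]
force: [1.0, -0.5, -0.2]
width: 72.3
```

```bash
sed -i 's/(55,55)/(31,31)/' h.py; python3 hov.py g3 442 203 -176.2 180
```

```text
32.325 [439.019 201.716 169.009] [3.141 0.    0.068]
fit [ 441.935  202.887 -176.739] IoU 0.9437339093159102 flipped IoU 0.7438489280241477 S thr 86.0
grasp:
shift units [ 0.06 -0.02  2.72] turn units [0.003 0.002 0.106]
rows 5 each [0.012, -0.004, 0.544, 0.001, 0.0, 0.021]
```

Emit:
apply_moves:
  series:
    - [[0.02, 0, 0.6, 0, 0, 0.05], [0.02, 0, 0.6, 0, 0, 0.05], [0.02, -0.02, 0.6, 0, 0, 0], [0, 0, 0.6, 0, 0, 0], [0, 0, 0.38, 0, 0, 0]]

```text
clock: 32.95
eef_pos: [441.4, 202.9, 28.7]
tool_rot: [3.141, 0.001, 0.058]
force: [0.4, 0.1, -1.0]
width: 72.3
```

Emit:
apply_moves:
  series:
    - [[0, 0, 0, 0, 0, 0], [0, 0, 0, 0, 0, 0], [0, 0, 0, 0, 0, 0], [0, 0, 0, 0, 0, 0], [0, 0, 0, 0, 0, 0]]

```text
clock: 33.58
eef_pos: [441.8, 203.4, 30.4]
tool_rot: [-3.141, -0.0, 0.058]
force: [-0.0, -0.1, 0.2]
width: 72.8
```

Emit:
apply_moves:
  series:
    - [[0, 0, 0, 0, 0, 0], [0, 0, 0, 0, 0, 0], [0, 0, 0, 0, 0, 0], [0, 0, 0, 0, 0, 0], [0, 0, 0, 0, 0, 0]]
  claw: -0.7

```text
clock: 34.2
eef_pos: [441.7, 203.2, 30.3]
tool_rot: [-3.141, 0.0, 0.058]
force: [-1.2, -0.5, 5.6]
width: 30.5
```

Emit:
apply_moves:
  series:
    - [[0, 0, 0, 0, 0, 0], [0, 0, 0, 0, 0, 0], [0, 0, -0.2, 0, 0, 0], [0, 0, -0.6, 0, 0, 0], [0, 0, -0.8, 0, 0, 0]]

```text
clock: 34.83
eef_pos: [441.0, 202.7, 110.7]
tool_rot: [3.14, 0.002, 0.058]
force: [0.3, 0.8, -1.3]
width: 30.4
```

Emit:
apply_moves:
  series:
    - [[0, 0, -0.8, 0, 0, 0], [0, 0, -0.7, 0, 0, 0], [0, 0, 0, 0, 0, 0], [0, 0, 0, 0, 0, 0], [0, 0, 0, 0, 0, 0]]

```text
clock: 35.45
eef_pos: [440.8, 203.0, 184.0]
tool_rot: [3.14, 0.002, 0.058]
force: [0.1, -1.0, -0.2]
width: 30.7
```

```bash
python3 -c "
from h import *
s=ctrl.read_state();print(s['eef_pos'],s['width'],s['force'])
slot(130,175)"
```

```text
[440.814 203.002 184.008] 30.68662213256985 [ 0.09  -0.994 -0.168]
shift units [3.187 1.102 0.174] turn units [0.011 0.023 0.311]
rows 5 each [0.64, 0.212, 0.035, 0.002, 0.005, 0.062]
```

Emit:
apply_moves:
  series:
    - [[0.64, 0.21, 0.03, 0, 0, 0.06], [0.64, 0.21, 0.03, 0, 0, 0.06], [0.64, 0.21, 0.03, 0, 0, 0.06], [0.64, 0.21, 0.03, 0, 0, 0.06], [0.64, 0.21, 0.03, 0, 0, 0.06]]

```text
clock: 36.08
eef_pos: [604.3, 157.5, 175.9]
tool_rot: [3.141, 0.003, 0.026]
force: [-0.6, 0.5, -1.1]
width: 30.9
```

Emit:
apply_moves:
  series:
    - [[0, 0, 0, 0, 0, 0], [0, 0, 0, 0, 0, 0], [0, 0, 0, 0, 0, 0], [0, 0, 0, 0, 0, 0], [0, 0, 0, 0, 0, 0]]

```text
clock: 36.7
eef_pos: [603.6, 158.5, 177.7]
tool_rot: [-3.141, 0.0, 0.027]
force: [1.1, 0.1, -1.2]
width: 30.5
```

```bash
python3 -c "
from h import *
s=ctrl.read_state();print(s['eef_pos'],s['width'],s['force'])
slot(130,37)"
```

```text
[603.608 158.498 177.689] 30.467853271577706 [ 1.078  0.136 -1.231]
shift units [-0.01   0.025  2.814] turn units [-0.002  0.002  0.017]
rows 5 each [-0.002, 0.005, 0.563, -0.0, 0.0, 0.003]
```

Emit:
apply_moves:
  series:
    - [[0, 0.02, 0.6, 0, 0, 0], [0, 0, 0.6, 0, 0, 0], [0, 0, 0.6, 0, 0, 0], [0, 0, 0.6, 0, 0, 0], [0, 0, 0.41, 0, 0, 0]]

```text
clock: 37.33
eef_pos: [603.3, 157.3, 35.9]
tool_rot: [3.141, 0.001, 0.027]
force: [-9.7, 0.8, 75.2]
width: 30.4
```

Emit:
apply_moves:
  series:
    - [[0, 0, 0, 0, 0, 0], [0, 0, 0, 0, 0, 0], [0, 0.03, 0, 0, 0, 0], [0, 0.03, 0, 0, 0, 0], [0, 0.02, 0, 0, 0, 0]]

```text
clock: 37.95
eef_pos: [604.1, 152.9, 37.2]
tool_rot: [3.141, 0.0, 0.027]
force: [0.4, 0.5, -2.1]
width: 30.6
```

Emit:
apply_moves:
  series:
    - [[0, 0.02, 0, 0, 0, 0], [0, 0.02, 0, 0, 0, 0], [0, 0, 0, 0, 0, 0], [0, 0, 0, 0, 0, 0], [0, 0, 0, 0, 0, 0]]

```text
clock: 38.58
eef_pos: [604.0, 151.4, 37.0]
tool_rot: [-3.141, 0.0, 0.027]
force: [-0.4, 2.2, -0.0]
width: 30.6
```

Emit:
apply_moves:
  series:
    - [[0, 0, 0.01, 0, 0, 0], [0, 0, 0, 0, 0, 0], [0, 0, 0, 0, 0, 0], [0, 0, 0, 0, 0, 0], [0, 0, 0, 0, 0, 0]]
  claw: 0.3

```text
clock: 39.2
eef_pos: [604.1, 150.9, 36.6]
tool_rot: [3.141, 0.0, 0.027]
force: [0.0, -0.1, -0.2]
width: 55.8
```

Emit:
apply_moves:
  series:
    - [[0, 0, -0.1, 0, 0, 0], [0, 0, -0.6, 0, 0, 0], [0, 0, -0.7, 0, 0, 0], [0, 0, -0.7, 0, 0, 0], [0, 0, -0.7, 0, 0, 0]]

```text
clock: 39.83
eef_pos: [604.1, 151.0, 178.1]
tool_rot: [3.141, -0.0, 0.027]
force: [0.3, -0.2, -0.0]
width: 55.4
```

Run:
```python
from h import *
ci=viewer.camera_info("wrist");im=viewer.get_image("wrist");cv2.imwrite("pics/p3.png",im);pickle.dump(ci,open("pics/p3.pkl","wb"))
s=ctrl.read_state();print(s["eef_pos"],s["qpos"])
go(538,408,185,np.radians(196.8))
```

```text
[606.831 150.705 182.793] [-0.743  0.78   0.809  1.662 -0.658  0.984  0.324]
shift units [-1.24  -5.18  -0.048] turn units [-0.103 -0.001 27.452]
rows 30 each [-0.257, 0.014, -0.002, -0.003, -0.0, 0.915]
```

Run:
```python
from h import *
go(538,408,185,np.radians(16.8))
```

```text
shift units [-1.24  -5.18  -0.048] turn units [ 0.    -0.071 -2.548]
rows 10 each [-0.061, -0.531, -0.004, 0.0, -0.007, -0.255]
```

Emit:
apply_moves:
  series:
    - [[-0.06, -0.53, 0, 0, 0, -0.26], [-0.06, -0.53, 0, 0, 0, -0.26], [-0.06, -0.53, 0, 0, 0, -0.26], [-0.06, -0.53, 0, 0, 0, -0.26], [-0.06, -0.53, 0, 0, 0, -0.26]]
  claw: 0.7

```text
clock: 40.5
eef_pos: [577.8, 283.7, 176.3]
tool_rot: [3.141, 0.001, 0.165]
force: [-0.7, 0.3, 0.0]
width: 72.4
```

Emit:
apply_moves:
  series:
    - [[-0.06, -0.53, 0, 0, 0, -0.25], [-0.06, -0.53, 0, 0, 0, -0.25], [-0.06, -0.53, 0, 0, 0, -0.25], [-0.06, -0.53, 0, 0, 0, -0.25], [-0.06, -0.53, 0, 0, 0, -0.25]]

```text
clock: 41.12
eef_pos: [534.8, 409.6, 176.5]
tool_rot: [3.141, 0.0, 0.296]
force: [-1.0, -0.5, -0.5]
width: 72.5
```

Emit:
apply_moves:
  series:
    - [[0, 0, 0, 0, 0, 0], [0, 0, 0, 0, 0, 0], [0, 0, 0, 0, 0, 0], [0, 0, 0, 0, 0, 0], [0, 0, 0, 0, 0, 0]]

```text
clock: 41.75
eef_pos: [535.8, 407.4, 176.6]
tool_rot: [3.141, 0.0, 0.293]
force: [-0.3, 0.9, -0.2]
width: 72.6
```

```bash
python3 hov.py g4 538 408 -162.9 180; python3 -c "
from h import *
print(ctrl.read_state()['qpos'])
p=case(0,112);ci=viewer.camera_info('side');im=viewer.get_image('side');cv2.imwrite('pics/s2.png',im)
c=case(0,95);r=rect('p3',c[0]-66,c[0]+66,c[1]-55,c[1]+90,26,3.6)
cv2.imwrite('pics/p3r.png',np.hstack([r,cv2.resize(cv2.imread('pics/g4f.png')[100:300,170:400],(300,261)) if 0 else np.vstack([cv2.resize(cv2.imread('pics/g4f.png')[100:320,150:420],(320,261)),np.zeros((r.shape[0]-261,320,3),np.uint8)])]))
"
```

```text
41.8 [535.69  407.624 176.547] [3.142 0.    0.293]
fit [ 578.259  447.869 -180.02 ] IoU 0.15169054619009537 flipped IoU 0.15181315577123078 S thr 85.0
grasp:
shift units [ 1.048 -0.525  2.871] turn units [0.001 0.003 2.803]
rows 5 each [0.197, -0.129, 0.574, 0.0, 0.001, 0.561]
[-1.09   0.84   0.762  1.514 -0.636  1.047  0.123]
```

View pics/p3r.png

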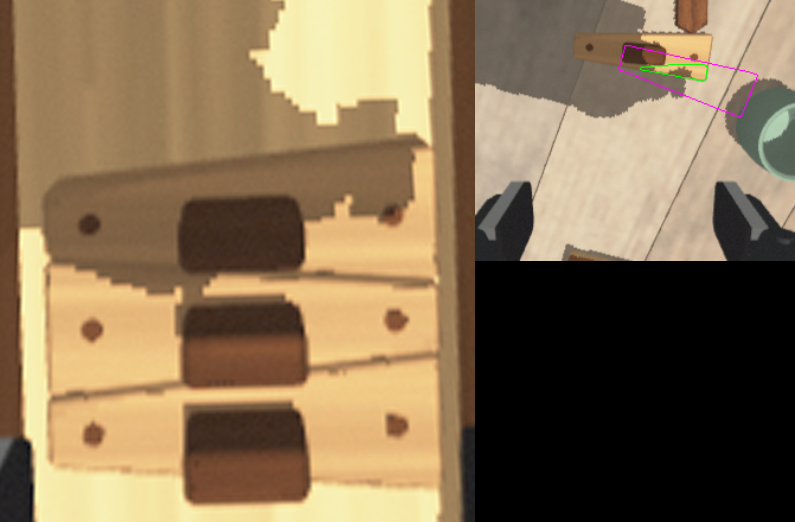

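The crop shows three stamps tight in the bay, alternating. Stamp D was knocked: it now lies at about (292,144) in the wrist view, next to a red-brown tool handle. I'll fit it again.

Run:
```python
from h import *
ci=pickle.load(open("pics/g4.pkl","rb"));im=cv2.imread("pics/g4.png")
a=ray("",233.5,138,15,ci);b=ray("",350,148,15,ci);d=a-b;c=(a+b)/2
ang=np.degrees(np.arctan2(d[1],d[0]));print(a,b,ang)
x,y,t=fit(im,ci,[c[0],c[1],ang],save="pics/g4f2.png")
go(x,y,177,np.radians(t+180))
```

```text
[483.6  445.87  15.  ] [593.964 469.203  15.   ] -168.0624067590216
fit [ 537.25   456.548 -167.884] IoU 0.885395698361906 flipped IoU 0.6679101070949316 S thr 89.0
shift units [ 0.313 -0.925 -0.01 ] turn units [0.001 0.003 0.782]
rows 5 each [0.057, -0.187, -0.002, 0.0, 0.001, 0.156]
```

Emit:
apply_moves:
  series:
    - [[0.06, -0.19, 0, 0, 0, 0.16], [0.06, -0.19, 0, 0, 0, 0.16], [0.06, -0.19, 0, 0, 0, 0.16], [0.06, -0.19, 0, 0, 0, 0.16], [0.06, -0.18, 0, 0, 0, 0.15]]

```text
clock: 42.48
eef_pos: [537.8, 458.1, 176.4]
tool_rot: [3.141, 0.0, 0.21]
force: [-0.0, 0.8, 0.6]
width: 72.4
```

Emit:
apply_moves:
  series:
    - [[0, 0, 0, 0, 0, 0], [0, 0, 0, 0, 0, 0], [0, 0, 0, 0, 0, 0], [0, 0, 0, 0, 0, 0], [0, 0, 0, 0, 0, 0]]

```text
clock: 43.1
eef_pos: [537.9, 457.1, 176.6]
tool_rot: [3.142, 0.0, 0.211]
force: [0.0, -0.5, 0.1]
width: 72.9
```

```bash
sed -i 's/go(x,y,33,yaw)/go(x,y,30,yaw)/' hov.py; python3 hov.py g5 537 456.5 -167.9 180
```

```text
43.15 [537.909 457.125 176.56 ] [3.142 0.    0.211]
fit [ 537.191  456.958 -167.86 ] IoU 0.8581422398645806 flipped IoU 0.6830779927486433 S thr 88.0
grasp:
shift units [-0.014  0.     2.931] turn units [ 0.     0.002 -0.01 ]
rows 5 each [-0.003, 0.0, 0.586, 0.0, 0.0, -0.002]
```

View pics/g5f.png

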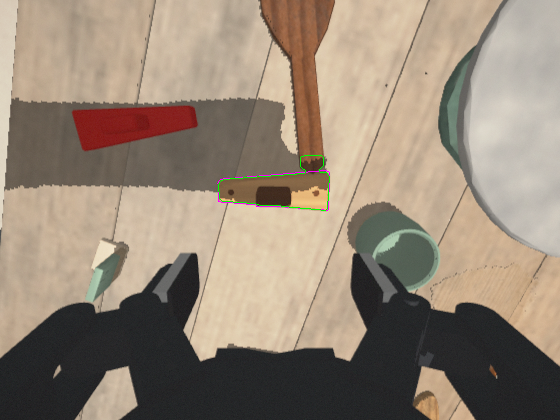

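The fit outline matches stamp D at about (274,192). The cup at (395,250), the tile and the red look-alike are all clear.

Emit:
apply_moves:
  series:
    - [[0, 0, 0.6, 0, 0, 0], [0, 0, 0.6, 0, 0, 0], [0, 0, 0.6, 0, 0, 0], [-0.01, 0, 0.6, 0, 0, 0], [0, 0, 0.5, 0, 0, 0]]

```text
clock: 43.78
eef_pos: [537.1, 457.1, 30.2]
tool_rot: [3.141, 0.001, 0.211]
force: [-0.9, 0.4, 0.3]
width: 72.6
```

Emit:
apply_moves:
  series:
    - [[0, 0, 0, 0, 0, 0], [0, 0, 0, 0, 0, 0], [0, 0, 0, 0, 0, 0], [0, 0, 0, 0, 0, 0], [0, 0, 0, 0, 0, 0]]

```text
clock: 44.4
eef_pos: [537.5, 457.3, 32.1]
tool_rot: [-3.141, -0.0, 0.211]
force: [-0.1, 0.7, -0.9]
width: 72.5
```

Emit:
apply_moves:
  series:
    - [[0, 0, 0, 0, 0, 0], [0, 0, 0, 0, 0, 0], [0, 0, 0, 0, 0, 0], [0, 0, 0, 0, 0, 0], [0, 0, 0, 0, 0, 0]]
  claw: -0.7

```text
clock: 45.02
eef_pos: [537.6, 457.1, 31.7]
tool_rot: [3.142, -0.0, 0.211]
force: [-0.0, -0.7, 2.7]
width: 30.8
```

Emit:
apply_moves:
  series:
    - [[0, 0, 0, 0, 0, 0], [0, 0, 0, 0, 0, 0], [0, 0, -0.2, 0, 0, 0], [0, 0, -0.6, 0, 0, 0], [0, 0, -0.8, 0, 0, 0]]

```text
clock: 45.65
eef_pos: [536.2, 456.7, 111.1]
tool_rot: [3.14, 0.003, 0.211]
force: [0.4, 0.7, -0.5]
width: 30.6
```

Emit:
apply_moves:
  series:
    - [[0, 0, -0.8, 0, 0, 0], [0, 0, -0.8, 0, 0, 0], [0, 0, 0, 0, 0, 0], [0, 0, 0, 0, 0, 0], [0, 0, 0, 0, 0, 0]]

```text
clock: 46.28
eef_pos: [536.3, 456.8, 189.7]
tool_rot: [3.14, 0.003, 0.211]
force: [-0.2, 0.4, -0.2]
width: 30.8
```

```bash
python3 -c "
from h import *
s=ctrl.read_state();print(s['eef_pos'],s['width'],s['force'],s['qpos'])
slot(170,185)"
```

```text
[536.298 456.801 189.69 ] 30.80933909397079 [-0.211  0.379 -0.155] [-1.13   0.88   0.791  1.396 -0.648  1.137 -0.036]
shift units [0.199 5.351 0.1  ] turn units [0.015 0.029 1.772]
rows 10 each [0.065, 0.532, 0.01, 0.001, 0.003, 0.177]
```

Emit:
apply_moves:
  series:
    - [[0.06, 0.53, 0, 0, 0, 0.18], [0.06, 0.53, 0, 0, 0, 0.18], [0.06, 0.53, 0, 0, 0, 0.18], [0.06, 0.53, 0, 0, 0, 0.18], [0.06, 0.53, 0, 0, 0, 0.18]]

```text
clock: 46.9
eef_pos: [575.6, 327.0, 191.7]
tool_rot: [3.142, 0.0, 0.115]
force: [0.4, -0.1, -1.3]
width: 30.3
```

Emit:
apply_moves:
  series:
    - [[0.06, 0.53, 0, 0, 0, 0.18], [0.06, 0.53, 0, 0, 0, 0.18], [0.06, 0.53, 0, 0, 0, 0.18], [0.06, 0.53, 0, 0, 0, 0.18], [0.06, 0.53, 0, 0, 0, 0.18]]

```text
clock: 47.52
eef_pos: [600.7, 196.6, 191.5]
tool_rot: [3.141, 0.0, 0.021]
force: [0.4, 0.3, -1.5]
width: 30.0
```

Emit:
apply_moves:
  series:
    - [[0, 0, 0, 0, 0, 1], [0, 0, 0, 0, 0, 1], [0, 0, 0, 0, 0, 1], [0, 0, 0, 0, 0, 1], [0, 0, 0, 0, 0, 1]]

```text
clock: 48.15
eef_pos: [600.6, 197.5, 191.5]
tool_rot: [3.141, 0.0, -0.505]
force: [-0.0, -0.2, -2.1]
width: 30.6
```

```bash
python3 -c "
from h import *
s=ctrl.read_state();print(s['eef_pos'],s['tool_rot'],s['width'],s['force'],s['qpos'])"
```

```text
[600.573 197.498 191.494] [ 3.141  0.    -0.505] 30.581737865221147 [-0.02  -0.2   -2.066] [-0.872  0.84   0.957  1.627 -0.758  1.086 -0.203]
```

Emit:
apply_moves:
  series:
    - [[0, 0, 0, 0, 0, 1], [0, 0, 0, 0, 0, 1], [0, 0, 0, 0, 0, 1], [0, 0, 0, 0, 0, 1], [0, 0, 0, 0, 0, 1]]

```text
clock: 48.78
eef_pos: [600.6, 197.6, 191.5]
tool_rot: [3.141, 0.0, -1.029]
force: [-0.6, 0.0, -1.2]
width: 30.8
```

Emit:
apply_moves:
  series:
    - [[0, 0, 0, 0, 0, 1], [0, 0, 0, 0, 0, 1], [0, 0, 0, 0, 0, 1], [0, 0, 0, 0, 0, 1], [0, 0, 0, 0, 0, 1]]

```text
clock: 49.4
eef_pos: [600.6, 197.7, 191.5]
tool_rot: [3.141, 0.0, -1.552]
force: [-0.9, -0.5, -0.4]
width: 30.7
```

Emit:
apply_moves:
  series:
    - [[0, 0, 0, 0, 0, 1], [0, 0, 0, 0, 0, 1], [0, 0, 0, 0, 0, 1], [0, 0, 0, 0, 0, 1], [0, 0, 0, 0, 0, 1]]

```text
clock: 50.02
eef_pos: [600.6, 197.7, 191.4]
tool_rot: [3.141, -0.0, -2.076]
force: [1.4, -0.4, -1.5]
width: 30.3
```

Emit:
apply_moves:
  series:
    - [[0, 0, 0, 0, 0, 1], [0, 0, 0, 0, 0, 1], [0, 0, 0, 0, 0, 1], [0, 0, 0, 0, 0, 1], [0, 0, 0, 0, 0, 1]]

```text
clock: 50.65
eef_pos: [600.6, 197.7, 191.4]
tool_rot: [3.141, -0.0, -2.599]
force: [0.2, 0.1, -0.7]
width: 30.5
```

Emit:
apply_moves:
  series:
    - [[0, 0, 0, 0, 0, 1], [0, 0, 0, 0, 0, 1], [0, 0, 0, 0, 0, 1], [0, 0, 0, 0, 0, 0.95], [0, 0, 0, 0, 0, 0.95]]

```text
clock: 51.28
eef_pos: [600.6, 197.7, 191.4]
tool_rot: [3.142, -0.0, -3.112]
force: [-0.0, -0.1, -1.1]
width: 30.6
```

Emit:
apply_moves:
  series:
    - [[0, 0, 0, 0, 0, 0], [0, 0, 0, 0, 0, 0], [0, 0, 0, 0, 0, 0], [0, 0, 0, 0, 0, 0], [0, 0, 0, 0, 0, 0]]

```text
clock: 51.9
eef_pos: [600.4, 198.4, 191.5]
tool_rot: [-3.141, -0.0, -3.108]
force: [-0.2, 0.9, -1.3]
width: 30.4
```

```bash
python3 -c "
from h import *
s=ctrl.read_state();print(s['eef_pos'],s['tool_rot'],s['width'],s['force'],s['qpos'])
slot(160,50,np.pi)"
```

```text
[600.428 198.416 191.53 ] [-3.141 -0.    -3.108] 30.365821671678646 [-0.187  0.891 -1.27 ] [-0.97   1.023  1.299  1.63  -1.019  1.309 -2.6  ]
shift units [-0.031 -0.224  2.831] turn units [-0.002 -0.002  0.075]
rows 5 each [-0.006, -0.045, 0.566, -0.0, -0.0, 0.015]
```

Emit:
apply_moves:
  series:
    - [[0, -0.05, 0.3, 0, 0, 0.04], [0, -0.05, 0.3, 0, 0, 0.04], [-0.01, -0.05, 0.3, 0, 0, 0], [-0.01, -0.06, 0.3, 0, 0, 0], [-0.01, -0.06, 0.3, 0, 0, 0]]

```text
clock: 52.52
eef_pos: [602.3, 184.6, 115.3]
tool_rot: [-3.141, -0.0, -3.117]
force: [-0.6, 0.0, -0.8]
width: 30.2
```

```bash
python3 -c "
from h import *
s=ctrl.read_state();print(s['eef_pos'],s['tool_rot'],s['width'],s['force'],s['qpos'])
slot(158,45,np.pi)"
```

```text
[602.251 184.596 115.346] [-3.141 -0.    -3.117] 30.21757705087227 [-0.619  0.026 -0.799] [-0.915  1.061  1.155  1.696 -1.066  1.148 -2.557]
shift units [-0.003  0.013  1.407] turn units [-0.003 -0.004 -0.009]
rows 5 each [-0.001, 0.003, 0.281, -0.001, -0.001, -0.002]
```

Emit:
apply_moves:
  series:
    - [[0, 0, 0.3, 0, 0, 0], [0, 0, 0.3, 0, 0, 0], [0, 0, 0.3, 0, 0, 0], [0, 0, 0.3, 0, 0, 0], [0, 0, 0.2, 0, 0, 0]]

```text
clock: 53.15
eef_pos: [602.0, 185.1, 45.5]
tool_rot: [3.141, -0.001, -3.117]
force: [-1.0, 0.1, -1.2]
width: 30.3
```

Emit:
apply_moves:
  series:
    - [[0, 0, 0.04, 0, 0, 0], [0, 0, 0.04, 0, 0, 0], [0, 0, 0.04, 0, 0, 0], [0, 0, 0, 0, 0, 0], [0, 0, 0, 0, 0, 0]]

```text
clock: 53.78
eef_pos: [602.4, 184.9, 40.7]
tool_rot: [-3.141, 0.0, -3.117]
force: [-0.1, 0.2, -1.0]
width: 30.6
```

```bash
python3 -c "
from h import *
s=ctrl.read_state();print(s['eef_pos'],s['tool_rot'],s['width'],s['force'],s['qpos'])
slot(152.5,38.2,np.pi)"
```

```text
[602.361 184.904  40.698] [-3.141  0.    -3.117] 30.609037116451265 [-0.137  0.243 -0.989] [-0.849  1.083  0.958  1.726 -1.081  0.959 -2.555]
shift units [-0.    -0.103  0.05 ] turn units [-0.002  0.001 -0.008]
rows 5 each [-0.0, -0.021, 0.01, -0.0, 0.0, -0.002]
```

Emit:
apply_moves:
  series:
    - [[0, 0, 0.03, 0, 0, 0], [0, 0, 0.01, 0, 0, 0], [0, -0.03, 0, 0, 0, 0], [0, -0.03, 0, 0, 0, 0], [0, 0, 0, 0, 0, 0]]

```text
clock: 54.4
eef_pos: [602.4, 181.7, 38.6]
tool_rot: [-3.141, -0.0, -3.117]
force: [-0.6, -0.3, -0.7]
width: 30.5
```

Emit:
apply_moves:
  series:
    - [[0, -0.02, 0, 0, 0, 0], [0, -0.02, 0, 0, 0, 0], [0, -0.02, 0, 0, 0, 0], [0, 0, 0, 0, 0, 0], [0, 0, 0, 0, 0, 0]]

```text
clock: 55.02
eef_pos: [602.4, 179.1, 38.5]
tool_rot: [3.141, -0.0, -3.117]
force: [0.8, 2.5, -0.4]
width: 30.2
```

Emit:
apply_moves:
  series:
    - [[0, 0, 0.01, 0, 0, 0], [0, 0, 0, 0, 0, 0], [0, 0, 0, 0, 0, 0], [0, 0, 0, 0, 0, 0], [0, 0, 0, 0, 0, 0]]
  claw: 0.3

```text
clock: 55.65
eef_pos: [602.4, 178.8, 38.0]
tool_rot: [-3.141, -0.0, -3.117]
force: [0.7, 0.1, -0.5]
width: 55.8
```

Emit:
apply_moves:
  series:
    - [[0, 0, -0.1, 0, 0, 0], [0, 0, -0.6, 0, 0, 0], [0, 0, -0.7, 0, 0, 0], [0, 0, -0.7, 0, 0, 0], [0, 0, -0.7, 0, 0, 0]]

```text
clock: 56.28
eef_pos: [602.4, 178.8, 179.5]
tool_rot: [-3.141, 0.0, -3.117]
force: [0.8, 0.0, 0.1]
width: 55.2
```

```bash
python3 -c "
from h import *
s=ctrl.read_state();print(s['eef_pos'],s['qpos'])
ci=viewer.camera_info('wrist');im=viewer.get_image('wrist');cv2.imwrite('pics/p4.png',im);pickle.dump(ci,open('pics/p4.pkl','wb'))
c=case(0,95);cv2.imwrite('pics/p4r.png',np.hstack([rect('p4',c[0]-70,c[0]+70,c[1]-100,c[1]+130,26,2.6),cv2.resize(im,(420,315)).__class__ and cv2.copyMakeBorder(cv2.resize(im,(420,315)),0,283,0,0,0)]))
"
```

```text
[602.4   178.803 179.541] [-0.895  0.921  1.098  1.652 -0.89   1.148 -2.674]
```

View pics/p4r.png

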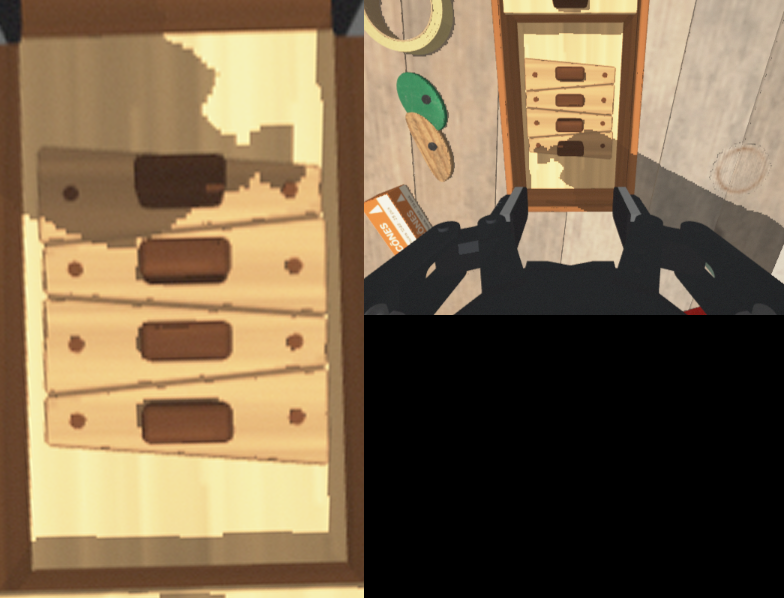

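All four stamps are packed tight and alternating in the left bay. Now I'll turn the wrist back and close the lid.

Emit:
apply_moves:
  series:
    - [[0, 0, 0, 0, 0, -1], [0, 0, 0, 0, 0, -1], [0, 0, 0, 0, 0, -1], [0, 0, 0, 0, 0, -1], [0, 0, 0, 0, 0, -1]]

```text
clock: 56.95
eef_pos: [602.4, 178.8, 178.3]
tool_rot: [-3.141, -0.0, -2.59]
force: [-0.2, 0.5, 0.1]
width: 55.6
```

Emit:
apply_moves:
  series:
    - [[0, 0, 0, 0, 0, -1], [0, 0, 0, 0, 0, -1], [0, 0, 0, 0, 0, -1], [0, 0, 0, 0, 0, -1], [0, 0, 0, 0, 0, -1]]

```text
clock: 57.58
eef_pos: [602.4, 178.7, 178.2]
tool_rot: [-3.141, -0.0, -2.067]
force: [0.5, 0.3, -0.3]
width: 55.4
```

Emit:
apply_moves:
  series:
    - [[0, 0, 0, 0, 0, -1], [0, 0, 0, 0, 0, -1], [0, 0, 0, 0, 0, -1], [0, 0, 0, 0, 0, -1], [0, 0, 0, 0, 0, -1]]

```text
clock: 58.2
eef_pos: [602.4, 178.6, 178.3]
tool_rot: [-3.142, -0.0, -1.543]
force: [-0.3, 0.2, -0.2]
width: 55.3
```

Emit:
apply_moves:
  series:
    - [[0, 0, 0, 0, 0, -1], [0, 0, 0, 0, 0, -1], [0, 0, 0, 0, 0, -1], [0, 0, 0, 0, 0, -1], [0, 0, 0, 0, 0, -1]]

```text
clock: 58.82
eef_pos: [602.4, 178.5, 178.2]
tool_rot: [3.141, -0.0, -1.02]
force: [0.2, -0.3, -0.5]
width: 56.0
```

Emit:
apply_moves:
  series:
    - [[0, 0, 0, 0, 0, -1], [0, 0, 0, 0, 0, -1], [0, 0, 0, 0, 0, -1], [0, 0, 0, 0, 0, -1], [0, 0, 0, 0, 0, -1]]

```text
clock: 59.45
eef_pos: [602.4, 178.5, 178.2]
tool_rot: [3.141, -0.0, -0.496]
force: [0.1, -0.6, 0.3]
width: 55.8
```

Emit:
apply_moves:
  series:
    - [[0, 0, 0, 0, 0, -1], [0, 0, 0, 0, 0, -1], [0, 0, 0, 0, 0, -1], [0, 0, 0, 0, 0, -1], [0, 0, 0, 0, 0, -1]]

```text
clock: 60.08
eef_pos: [602.4, 178.4, 178.2]
tool_rot: [3.141, 0.0, 0.027]
force: [0.7, -0.1, -0.7]
width: 55.6
```

Emit:
apply_moves:
  series:
    - [[0.02, 0.6, 0, 0, 0, 0], [0.02, 0.6, 0, 0, 0, 0], [0.02, 0.6, 0, 0, 0, 0], [0, 0.6, 0, 0, 0, 0], [0, 0.59, 0, 0, 0, 0]]

```text
clock: 60.7
eef_pos: [609.0, 28.0, 178.2]
tool_rot: [3.141, 0.0, 0.024]
force: [0.1, 0.3, -0.5]
width: 55.5
```

Emit:
apply_moves:
  series:
    - [[0, 0, 0, 0, 0, 0], [0, 0, 0, 0, 0, 0], [0, 0, 0, 0, 0, 0], [0, 0, 0, 0, 0, 0], [0, 0, 0, 0, 0, 0]]

```text
clock: 61.32
eef_pos: [609.1, 30.2, 178.0]
tool_rot: [3.142, 0.0, 0.026]
force: [-0.9, 0.2, 0.5]
width: 55.6
```

```bash
python3 -c "
from h import *
s=ctrl.read_state();print(s['eef_pos'],s['tool_rot'],s['qpos'])
go(606.4,29.3,80,0.0255)"
```

```text
[609.073  30.155 178.002] [3.142 0.    0.026] [-0.253  0.644  0.255  1.695 -0.206  0.83   0.118]
shift units [-0.053  0.016  1.96 ] turn units [0.001 0.003 0.   ]
rows 5 each [-0.011, 0.003, 0.392, 0.0, 0.001, 0.0]
```

Emit:
apply_moves:
  series:
    - [[-0.02, 0.01, 0.5, 0, 0, 0], [-0.02, 0.01, 0.5, 0, 0, 0], [-0.01, 0, 0.5, 0, 0, 0], [0, 0, 0.3, 0, 0, 0], [0, 0, 0.13, 0, 0, 0]]

```text
clock: 61.95
eef_pos: [606.4, 28.5, 80.8]
tool_rot: [3.141, 0.001, 0.025]
force: [0.0, -0.4, 0.2]
width: 55.5
```

Emit:
apply_moves:
  series:
    - [[0, 0, 0, 0, 0, 0], [0, 0, 0, 0, 0, 0], [0, 0, 0, 0, 0, 0], [0, 0, 0, 0, 0, 0], [0, 0, 0, 0, 0, 0]]
  claw: -0.6

```text
clock: 62.58
eef_pos: [606.3, 28.5, 82.3]
tool_rot: [-3.142, 0.001, 0.025]
force: [-3.9, 0.6, 6.1]
width: 30.3
```

Emit:
apply_moves:
  series:
    - [[0, 0, 0, 0, 0, 0], [0, 0, 0, 0, 0, 0], [0, -0.1, 0, 0, 0, 0], [0, -0.3, 0, 0, 0, 0], [0, -0.4, 0, 0, 0, 0]]

```text
clock: 63.2
eef_pos: [605.2, 66.9, 82.3]
tool_rot: [3.14, 0.001, 0.023]
force: [-3.2, -2.0, 6.0]
width: 30.5
```

Emit:
apply_moves:
  series:
    - [[0, -0.4, 0, 0, 0, 0], [0, -0.4, 0, 0, 0, 0], [0, -0.4, 0, 0, 0, 0], [0, -0.4, 0, 0, 0, 0], [0, -0.4, 0, 0, 0, 0]]

```text
clock: 63.82
eef_pos: [602.6, 168.1, 82.3]
tool_rot: [3.141, 0.001, 0.024]
force: [-3.1, -2.5, 6.6]
width: 30.5
```

Emit:
apply_moves:
  series:
    - [[0, -0.4, 0, 0, 0, 0], [0, -0.4, 0, 0, 0, 0], [0, -0.3, 0, 0, 0, 0], [0, -0.1, 0, 0, 0, 0], [0, 0, 0, 0, 0, 0]]

```text
clock: 64.45
eef_pos: [601.0, 230.1, 82.3]
tool_rot: [-3.14, 0.001, 0.026]
force: [-3.6, 1.6, 5.8]
width: 30.4
```

Emit:
apply_moves:
  series:
    - [[0, -0.04, 0, 0, 0, 0], [0, -0.04, 0, 0, 0, 0], [0, -0.03, 0, 0, 0, 0], [0, 0, 0, 0, 0, 0], [0, 0, 0, 0, 0, 0]]

```text
clock: 65.08
eef_pos: [600.9, 234.0, 82.3]
tool_rot: [-3.141, 0.001, 0.025]
force: [-4.6, -2.0, 6.8]
width: 30.4
```

Emit:
apply_moves:
  series:
    - [[0, -0.04, 0, 0, 0, 0], [0, -0.03, 0, 0, 0, 0], [0, 0, 0, 0, 0, 0], [0, 0, 0, 0, 0, 0], [0, 0, 0, 0, 0, 0]]

```text
clock: 65.7
eef_pos: [600.9, 234.5, 82.3]
tool_rot: [3.138, 0.002, 0.024]
force: [-5.0, -6.4, 7.3]
width: 30.8
```

Emit:
apply_moves:
  series:
    - [[0, 0.03, 0, 0, 0, 0], [0, 0, 0, 0, 0, 0], [0, 0, 0, 0, 0, 0], [0, 0, 0, 0, 0, 0], [0, 0, 0, 0, 0, 0]]
  claw: 0.2

```text
clock: 66.32
eef_pos: [601.5, 236.0, 81.4]
tool_rot: [3.141, 0.0, 0.025]
force: [-0.1, -0.8, 0.4]
width: 51.3
```

Emit:
apply_moves:
  series:
    - [[0, 0, -0.2, 0, 0, 0], [0, 0, -0.7, 0, 0, 0], [0, 0, -0.8, 0, 0, 0], [0, 0, -1, 0, 0, 0], [0, 0, -1, 0, 0, 0]]

```text
clock: 66.95
eef_pos: [601.5, 235.8, 268.9]
tool_rot: [-3.142, -0.0, 0.024]
force: [0.3, 0.1, -0.1]
width: 51.1
```

Emit:
apply_moves:
  series:
    - [[-0.5, 0, -0.6, 0, 0, 0], [-0.5, 0, -0.6, 0, 0, 0], [-0.5, 0, 0, 0, 0, 0], [0, 0, 0, 0, 0, 0], [0, 0, 0, 0, 0, 0]]

```text
clock: 67.58
eef_pos: [527.3, 234.0, 326.8]
tool_rot: [3.142, -0.001, 0.024]
force: [0.3, 0.1, -1.1]
width: 51.2
```

Run:
```python
from h import *
ci=viewer.camera_info('wrist');im=viewer.get_image('wrist');cv2.imwrite('pics/f1.png',im);pickle.dump(ci,open('pics/f1.pkl','wb'))
sd=viewer.get_image('side');cv2.imwrite('pics/f1s.png',np.hstack([sd[100:400,150:420],cv2.resize(im,(500,375))[:300]]))
for c in("wrist","side"):
  for l in("low_lid_tab","high_lid_tab","cup","tile","wedge1"):
    print(c,l,[(round(d["location"][0]*560),round(d["location"][1]*420),round(d["score"],2)) for d in viewer.find_in(c,l)])
print(proj("",[case(0,208,100),case(0,2,100)],ci),proj("side",[case(0,208,100),case(0,-212,109)]))
```

```text
wrist low_lid_tab [(320, 230, 0.58)]
wrist high_lid_tab [(310, 335, 0.92)]
wrist cup [(386, 18, 0.8)]
wrist tile [(165, 87, 0.96)]
wrist wedge1 []
side low_lid_tab [(245, 222, 0.94)]
side high_lid_tab [(256, 185, 0.72)]
side cup [(197, 304, 0.64)]
side tile [(326, 291, 0.62)]
side wedge1 [(336, 192, 0.72)]
[[335.018 179.724]
 [327.484 326.468]] [[237.2   228.265]
 [260.381 165.766]]
```

View pics/f1s.png

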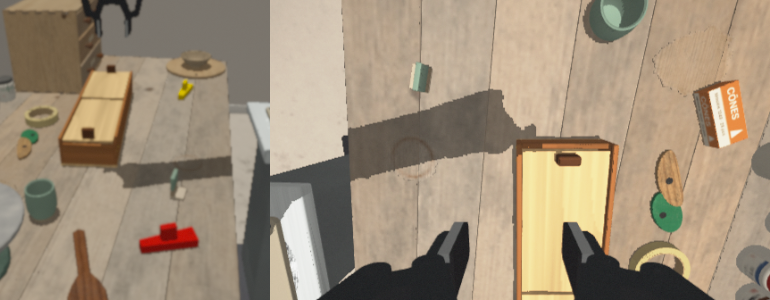

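Run:
```python
from h import *
for n in("w2","f1"):
    ci=pickle.load(open(f"pics/{n}.pkl","rb"));g=cv2.cvtColor(cv2.imread(f"pics/{n}.png"),cv2.COLOR_BGR2GRAY).astype(float)
    ys=np.arange(-40,50,.5)
    v=np.zeros(len(ys))
    for dx in np.arange(-30,5,3):
        P=np.array([case(dx,y,81) for y in ys]);uv=proj("",P,ci).astype(np.float32)
        v+=cv2.remap(g.astype(np.float32),uv[:,:1],uv[:,1:],1)[:,0]/12
    k=np.argmin(v-np.convolve(v,np.ones(15)/15,'same')+ (np.abs(ys)>35)*99);print(n,"dark line at case y",ys[k],v[k-8:k+9:2].round())
```

```text
w2 dark line at case y -15.5 [210. 196. 164. 128. 110. 134. 171. 194. 203.]
f1 dark line at case y -13.0 [155. 126. 115. 112. 112. 136. 162. 188. 203.]
```

Emit:
apply_moves:
  series:
    - [[0, 0.7, 0, 0, 0, 0], [0, 0.7, 0, 0, 0, 0], [0, 0.7, 0, 0, 0, 0], [0, 0.6, 0, 0, 0, 0], [0, 0, 0, 0, 0, 0]]

```text
clock: 68.8
eef_pos: [530.1, 96.2, 327.0]
tool_rot: [3.14, -0.0, 0.02]
force: [0.1, -0.0, -0.3]
width: 51.1
```

Emit:
apply_moves:
  series:
    - [[0, 0, 0, 0, 0, 0], [0, 0, 0, 0, 0, 0], [0, 0, 0, 0, 0, 0], [0, 0, 0, 0, 0, 0], [0, 0, 0, 0, 0, 0]]

```text
clock: 69.42
eef_pos: [529.9, 99.3, 326.5]
tool_rot: [3.141, 0.0, 0.025]
force: [0.1, -0.8, -0.9]
width: 51.1
```

Run:
```python
from h import *
ci=viewer.camera_info('wrist');im=viewer.get_image('wrist');cv2.imwrite('pics/f2.png',im);pickle.dump(ci,open('pics/f2.pkl','wb'))
g=cv2.cvtColor(im,cv2.COLOR_BGR2GRAY).astype(np.float32)
def prof(ys,z,xs):
    v=np.zeros(len(ys))
    for dx in xs:
        uv=proj("",np.array([case(dx,y,z) for y in ys]),ci).astype(np.float32)
        v+=cv2.remap(g,uv[:,:1],uv[:,1:],1)[:,0]/len(xs)
    return v
ys=np.arange(-30,1,1.);print(dict(zip(ys.astype(int).tolist(),prof(ys,81,np.arange(-40,10,3)).astype(int).tolist())))
ys=np.arange(205,229,1.);print("low lid left edge z72",dict(zip(ys.astype(int).tolist(),prof(ys,72,np.arange(-40,-20,3)).astype(int).tolist())))
```

```text
{-30: 178, -29: 179, -28: 180, -27: 180, -26: 182, -25: 184, -24: 197, -23: 209, -22: 216, -21: 216, -20: 216, -19: 215, -18: 192, -17: 151, -16: 109, -15: 109, -14: 141, -13: 180, -12: 204, -11: 208, -10: 208, -9: 208, -8: 208, -7: 208, -6: 208, -5: 208, -4: 208, -3: 208, -2: 208, -1: 208, 0: 208}
low lid left edge z72 {205: 215, 206: 215, 207: 215, 208: 214, 209: 214, 210: 214, 211: 214, 212: 214, 213: 215, 214: 215, 215: 214, 216: 211, 217: 171, 218: 99, 219: 117, 220: 131, 221: 134, 222: 134, 223: 133, 224: 130, 225: 144, 226: 168, 227: 179, 228: 178}
```

The right lid's edge is at about -16 and the left lid's at about 218, so both are shut. Handing in.

```bash
python3 -c "
from cell import ctrl
print(ctrl.finish_job())"
```

```text
the job is handed in; nothing more can be done
None
```

All four wooden stamps on the table are packed in the left compartment, both lids are shut, and I handed the job in at about 69 s. I slid the left lid back to its stop first. It had been standing about 29 mm open at the start. Then I laid the stamps flat in one tight row, alternately head to tail, and slid the lid shut until it met its stop, 206 mm from fully open.

**Last checks:**
- **Row:** the picture before closing showed the four stamps touching, with the last one about 3 mm off line along its length.
- **Lids:** the left lid's edge is at y ≈ 218 mm and the right lid's at about -16 mm. Both are the shut positions.
- **Bystanders:** the cup and tile look where they were at the start. I touched neither of them, nor the red and yellow look-alikes.

**What disagreed or went wrong:**
- One stamp was knocked aside during the run, so I found it again before gripping it.
- Lowering the third stamp caused a brief 75 N force at the wrist, below the 120 N limit.
- The automatic outline fit failed on the pale compartment floor, so I judged the packing from rectified pictures.
- A first, oblique reading put the right lid's edge at -13 mm; a closer look gave -16 mm.

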